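# Restock the tin tray under the coffee shelf

### The arm

A 7-joint arm with a two-finger parallel gripper is mounted at the origin on the work surface. World frame = base frame: x ahead of the robot, y to its left, z up, the work surface at z = 0. Lengths are in mm, angles in rad, forces in N, time in s.
With the tool pointing down it reaches from about 425 to 1025 mm from the base axis. Payload 9.4 kg.
Tool frame: the origin (TCP) lies at the very end of the fingers, on their centre line; the grasp point (between the pads) lies 19 mm behind it; z points along the fingers, y is the line along which they close (so a half turn about z gives the same grasp; the last joint's range is limited). The gripper opens to 93 mm and grips with 3 to 60 N. Pads are 15 mm wide; open, the fingers measure 128 mm over their backs; the gripper's body (75 mm by 188 mm) begins 65 mm behind the grasp point.
Start: joints at [1.258, 0.599, -0.003, 1.599, 0.002, 0.943, -0.08], TCP at [169.365, -704.939, 218.618] pointing down, gripper open.
Joint ranges: [-2.57, 2.57], [-0.35, 1.97], [-1.29, 1.29], [0.11, 2.56], [-1.05, 4.19], [0.11, 1.86], [-2.63, 2.63]. Speed limits (rad/s): [2.22, 2.22, 3.01, 3.01, 3.14, 3.14, 3.14].

### API

Orientations are given as a unit quaternion [w, x, y, z].
In Python, from bench import state, get_image, camera_info, sign_off gives the robot as it stands.
- The arm moves only by the tool apply_moves, never from a script. Its argument "commands" is a list of rows, each an object of numbers: "claw": the opening, from 0 (shut) to 1 (fully open); "x", "y", "z": the shift along the tool's x, y, z in m; "yaw": the turn about the tool's z in rad. A call has 1 to 20 rows; each row shifts and turns the commanded pose from where the row before left it, along the tool's axes as they then stand; what a row does not reach is not made up. A row lasts 1/8 s, in which the tool goes at most 62.5 mm and 10.7 degrees, less where a joint would pass 70% of its speed; a pose out of reach is approached as far as the arm can. A call with a gripper value outside its range is refused whole. The fingers move at their own pace and stop on an object; "force" is the grip in N (left out, the last holds). Time passes only in rows, so rows that do not move let the fingers close. It gives the time, the measured TCP pose, the force, the opening and the grip force at its end, in the units of the state.
- state(): the state, without advancing time (a new reading comes with each control period).
- get_image(name): name is "scene" or "top" or "wrist"; returns the picture (400x640x3 uint8, red, green, blue); there is no depth.
- camera_info(name): a dict with "camera_matrix" (3x3 intrinsics, pixels), "D" ([k1, k2, p1, p2, k3] as OpenCV has them; the pictures are not rectified), "R" (3x3) and "t" (3): a world point X has camera coordinates R X + t. Camera axes: x right, y down, z forward; pixel columns grow to the right and rows downward; lengths in mm; the calibration is good to about 2 mm. A picture is of the moment at which its call begins: read the wrist's pose just before it. camera_info takes no time and is no camera call; for the wrist camera it gives the pose at the moment of the call.
- sign_off(): hands the job in; it is judged then, once.
The state is a dict: "time": time; "joints": joint angles; "dq": joint speeds; "effort": joint torques, N m; "tcp_pos": TCP position; "eef_rot": TCP orientation; "wrist_force": force on the tool from outside, world axes, zero at the start; "ft_torque": the same for the moment, N m; "finger_gap": opening from 0.0 (shut) to 1.0 (fully open); "grasp_force": force on a finger pad.
Only numpy, scipy, OpenCV 4.12 (cv2) and the standard library are available. Lean on these libraries where they do the work, as an engineer would, in place of code of your own. Each camera call takes 0.05 s, during which the arm holds its last target. There are 200 camera calls.

### The job

Draw the tray fully out from under the glass shelf, stand every hexagonal coffee tin on the counter in it as a tight honeycomb, flat faces touching: two staggered rows filled up from the red end without a gap, one row against the red wall and the other against the red filler block, neither row more than one tin longer than the other. Then push the tray fully home under the shelf with all the tins still packed, upright and flat on its floor, and leave the bottle, jug, tamper and cup where they are.

Things in the scene. Friction and masses are not known exactly. Their poses are not given: they have to be found in the camera images.
- tin1_center (a point): coffee tin 1 (may be absent), copper band: hexagonal prism 60 mm across flats, 54 mm high, topped by a hexagonal wooden knob 26 mm across flats, 39 mm high; 0.14 to 0.28 kg. Point on its axis 45 mm above its base. z up; its flat faces are at 0, 60, 120.. deg from x; the knob's flats at 30, 90, 150.. deg, so the knob can be pinched along the tin's y
- tin2_center (a point): coffee tin 2 (may be absent), green band: hexagonal prism 60 mm across flats, 54 mm high, topped by a hexagonal wooden knob 26 mm across flats, 39 mm high; 0.14 to 0.28 kg. Point on its axis 45 mm above its base. z up; its flat faces are at 0, 60, 120.. deg from x; the knob's flats at 30, 90, 150.. deg, so the knob can be pinched along the tin's y
- tin3_center (a point): coffee tin 3 (may be absent), orange band: hexagonal prism 60 mm across flats, 54 mm high, topped by a hexagonal wooden knob 26 mm across flats, 39 mm high; 0.14 to 0.28 kg. Point on its axis 45 mm above its base. z up; its flat faces are at 0, 60, 120.. deg from x; the knob's flats at 30, 90, 150.. deg, so the knob can be pinched along the tin's y
- tin4_center (a point): coffee tin 4 (may be absent), blue band: hexagonal prism 60 mm across flats, 54 mm high, topped by a hexagonal wooden knob 26 mm across flats, 39 mm high; 0.14 to 0.28 kg. Point on its axis 45 mm above its base. z up; its flat faces are at 0, 60, 120.. deg from x; the knob's flats at 30, 90, 150.. deg, so the knob can be pinched along the tin's y
- tin5_center (a point): coffee tin 5 (may be absent), yellow band: hexagonal prism 60 mm across flats, 54 mm high, topped by a hexagonal wooden knob 26 mm across flats, 39 mm high; 0.14 to 0.28 kg. Point on its axis 45 mm above its base. z up; its flat faces are at 0, 60, 120.. deg from x; the knob's flats at 30, 90, 150.. deg, so the knob can be pinched along the tin's y
- tin6_center (a point): coffee tin 6 (may be absent), white band: hexagonal prism 60 mm across flats, 54 mm high, topped by a hexagonal wooden knob 26 mm across flats, 39 mm high; 0.14 to 0.28 kg. Point on its axis 45 mm above its base. z up; its flat faces are at 0, 60, 120.. deg from x; the knob's flats at 30, 90, 150.. deg, so the knob can be pinched along the tin's y
- tray (a joint): how far the slide-out tray is pushed in, away from the robot, m: 0 = fully out at its stop, 0.19 = fully home in the bay at its other stop. It slides level along its own x axis with about 8 N friction and stays where it is left
- tray_floor (a point): centre of the top face of the tray's floor, 10 mm above the counter. z up, x along the slide towards the red far end wall (away from the robot; drawing out moves along -x), y left. Inside 222 (x) by 126 mm (y, at the floor; the side walls flare outwards in their upper half); walls 5 mm thick, 24 mm above the floor. A fixed red filler block 22 mm high in the far right (-y) corner reaches 30 mm in from the red wall
- shelf_edge (a point): middle of the front lower edge of the fixed bay's glass shelf: underside 116 mm, top 126 mm above the counter, 206 mm wide (y), reaching 195 mm back along x. Tins standing flat in the tray pass under it with 13 mm to spare. With the tray home, the middle of the handle bar is 121 mm in front of this edge. Same frame directions as the tray
- tray_handle (a point): centre of the tray's handle: a level black bar 110 mm long (tray y), 14 mm thick (x), 20 mm high, 85 mm above the counter, 45 mm in front of the tray's near wall; open above and free on both long sides, pinch it from above across its thickness. Same frame directions as the tray
- cell_a1 (a point): honeycomb cell 1 counted from the red end in the left row (+y): where the centre point of a tin lies when it stands flat on the tray floor, close-packed with one flat face square to the tray's x axis. Cells are 60 mm apart along a row, the rows 52 mm apart and staggered by 30 mm. Moves with the tray, same frame directions
- cell_a2 (a point): honeycomb cell 2 counted from the red end in the left row (+y): where the centre point of a tin lies when it stands flat on the tray floor, close-packed with one flat face square to the tray's x axis. Cells are 60 mm apart along a row, the rows 52 mm apart and staggered by 30 mm. Moves with the tray, same frame directions
- cell_a3 (a point): honeycomb cell 3 counted from the red end in the left row (+y): where the centre point of a tin lies when it stands flat on the tray floor, close-packed with one flat face square to the tray's x axis. Cells are 60 mm apart along a row, the rows 52 mm apart and staggered by 30 mm. Moves with the tray, same frame directions
- cell_b1 (a point): honeycomb cell 1 counted from the red end in the right row (-y), where the filler block shifts the row by half a tin: where the centre point of a tin lies when it stands flat on the tray floor, close-packed with one flat face square to the tray's x axis. Cells are 60 mm apart along a row, the rows 52 mm apart and staggered by 30 mm. Moves with the tray, same frame directions
- cell_b2 (a point): honeycomb cell 2 counted from the red end in the right row (-y), where the filler block shifts the row by half a tin: where the centre point of a tin lies when it stands flat on the tray floor, close-packed with one flat face square to the tray's x axis. Cells are 60 mm apart along a row, the rows 52 mm apart and staggered by 30 mm. Moves with the tray, same frame directions
- cell_b3 (a point): honeycomb cell 3 counted from the red end in the right row (-y), where the filler block shifts the row by half a tin: where the centre point of a tin lies when it stands flat on the tray floor, close-packed with one flat face square to the tray's x axis. Cells are 60 mm apart along a row, the rows 52 mm apart and staggered by 30 mm. Moves with the tray, same frame directions
- syrup: bystander: white bottle with red cap, 64 mm wide, 200 mm high; origin under its centre
- jug: bystander: steel jug 84 mm wide with a handle, 95 mm high; origin under its centre
- tamper: bystander: coffee tamper 58 mm wide, 90 mm high; origin under its centre
- cup: bystander: white cup 80 mm wide, 65 mm high; origin under its centre
Mind the look-alikes: they are no part of the job. What is shaped like the part that bears tin5_center but purple or turquoise is not meant.

How it is judged:
By the outcome, as a careful person would: the job done as asked, in the order asked, and still so for the second after the job is handed in, with the robot touching nothing.
Of tin1, tin2, tin3, tin4, tin5, tin6 only 4 to 6 are there at a start; the rules pass over those that are not, and their reading is None.
At some moment in a run one of tin1, tin2, tin3, tin4, tin5, tin6 may be knocked a few centimetres aside while the robot is not near it.
It also fails if it takes over 210 s, if anything falls off the work surface, if the arm or the gripper's body presses on something with over 40 N, if the wrist force passes 120 N, or if a joint passes its speed limit or range.

## Working session

There is one attempt and no reset: what is moved stays moved. The work goes in short steps, Python scripts to look and compute and a tool call to move; the robot and the scene stay as the last step left them, time stands still between calls to the robot, and variables do not carry over. Pictures are saved under pics/ and viewed, at most 14 in all, crops included, and the job is handed in when it is done.

Besides the shell and the picture viewer there is one more tool, called after "Call:" as name(argument=value, ...) on one line, values as JSON. apply_moves: Moves the arm, as the interface text tells. Its arguments: {"type":"object","properties":{"commands":{"type":"array"},"force":{"type":"number"}},"required":["commands"]}

```bash
mkdir -p pics; cat > h.py <<'E'
import numpy as np, cv2
from bench import state, get_image, camera_info, sign_off
def save(name,fn,crop=None,s=1):
    im=get_image(name)
    np.save('pics/'+fn+'.npy',im)
    o=im if crop is None else im[crop[1]:crop[3],crop[0]:crop[2]]
    cv2.imwrite('pics/'+fn+'.png',cv2.resize(o[:,:,::-1],None,fx=s,fy=s,interpolation=cv2.INTER_CUBIC))
    return im
def plane(ci,px,z):
    K=np.array(ci['camera_matrix'],float);D=np.array(ci['D'],float);R=np.array(ci['R']);t=np.array(ci['t'])
    p=cv2.undistortPoints(np.array(px,float).reshape(-1,1,2),K,D).reshape(-1,2)
    d=np.c_[p,np.ones(len(p))]@R
    c=-R.T@t
    return c+d*((z-c[2])/d[:,2])[:,None]
def proj(ci,X):
    R=np.array(ci['R']);t=np.array(ci['t'],float)
    return cv2.projectPoints(np.array(X,float).reshape(-1,1,3),cv2.Rodrigues(R)[0],t,np.array(ci['camera_matrix'],float),np.array(ci['D'],float))[0].reshape(-1,2)
E
python3 - <<'E'
from h import *
save('scene','s0',s=1.25);save('top','t0',s=1.25)
for n in('scene','top'):
    c=camera_info(n);print(n,np.round(c['camera_matrix'],1).tolist(),(-np.array(c['R']).T@np.array(c['t'])).round(0),np.round(c['R'],2).tolist())
s=state();print(s['tcp_pos'],s['eef_rot'],s['time'])
E
```

```text
scene [[425.6, 0.0, 315.6], [0.0, 425.6, 203.1], [0.0, 0.0, 1.0]] [1083. -221. 1093.] [[0.38, 0.93, -0.01], [0.79, -0.33, -0.52], [-0.48, 0.19, -0.85]]
top [[443.0, 0.0, 321.0], [0.0, 443.0, 201.0], [0.0, 0.0, 1.0]] [ 302.   -5. 1275.] [[0.0, -1.0, -0.0], [-0.99, 0.0, -0.17], [0.17, 0.0, -0.99]]
[ 169.27796387 -704.52273938  217.84954206] [-6.65974012e-04  9.93052995e-01  1.17665995e-01 -1.37789027e-04] 0.1
```

View pics/s0.png

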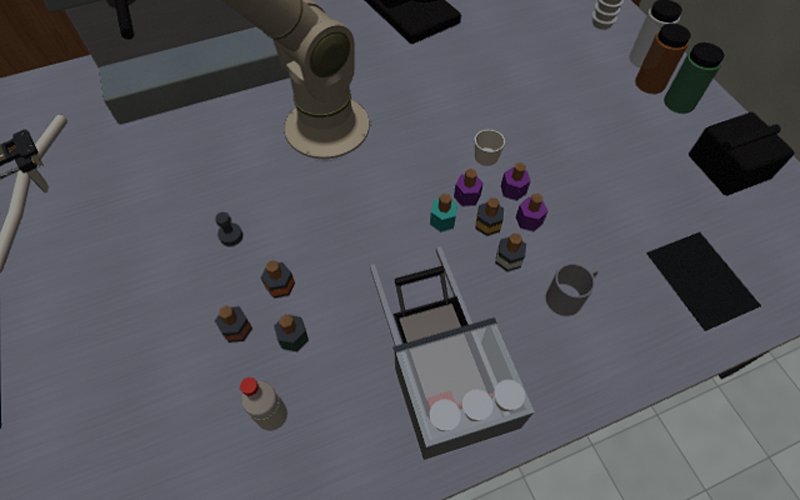

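View pics/t0.png

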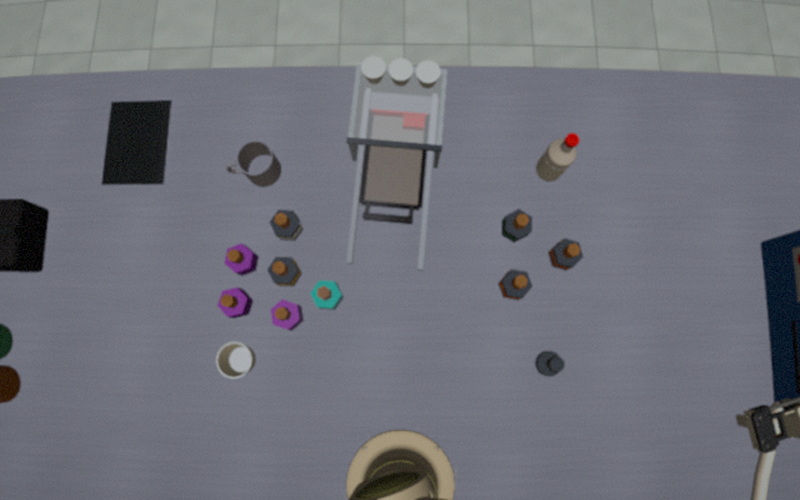

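Scene (1.25x): tray under the glass shelf, handle at about (420,275). In the top view the handle is at (389,213). Real-looking dark tins are at top (517,225), (565,254), (515,285), (286,223) and (284,270); the purple ones at (240,259), (234,302), (286,315) and the turquoise one at (326,294) are decoys. Next I'll triangulate the knobs and name the bands from crops.

```bash
cat >> h.py <<'E'
def blobs(im,lo,hi,amin=20):
    m=cv2.inRange(cv2.cvtColor(im,cv2.COLOR_RGB2HSV),lo,hi)
    n,l,s,c=cv2.connectedComponentsWithStats(m)
    return [(c[i].round(1),s[i]) for i in range(1,n) if s[i][4]>=amin]
E
python3 - <<'E'
from h import *
t=np.load('pics/t0.npy');s=np.load('pics/s0.npy')
ct,cs=camera_info('top'),camera_info('scene')
print('pix',t[216,228] ,t[180,413],s[166,365-0])
S=[c for c,_ in blobs(s,(4,110,50),(16,220,200),30)]
for c,st in blobs(t,(4,110,50),(16,220,200),30):
    X=plane(ct,[c],85)[0]; p=proj(cs,X)[0]
    d=[np.linalg.norm(p-q) for q in S]; j=int(np.argmin(d)) 
    Y=plane(cs,[S[j]],85)[0]
    print(c,st[4],X.round(0),'|',S[j],round(d[j],1),Y.round(0))
# handle + rails
for nm,px in (('hl',(363/1.25,215/1.25)),('hr',(413/1.25,215/1.25))): print(nm,plane(ct,[px],95)[0].round(0))
for px in ((349,261),(421,266),(363,145),(434,150)): print(plane(ct,[np.array(px)/1.25],34)[0].round(0))
a=s[195:290,165:255]; b=s[125:225,340:445]
a=cv2.resize(a[:,:,::-1],(400,420),interpolation=3); b=cv2.resize(b[:,:,::-1],(400,420),interpolation=3)
cv2.imwrite('pics/c0.png',np.clip(np.hstack([a,b])*1.6,0,255).astype('uint8'))
c=camera_info('wrist');print((-np.array(c['R']).T@np.array(c['t'])).round(0),np.round(c['R'],2).tolist(),np.round(c['camera_matrix'],0).tolist())
E
```

```text
pix [67 39 21] [59 37 13] [ 43 104 101]
[225.3 175.8] 99 [580. 263.  85.] | [411.6 193.1] 1.2 [584. 263.  85.]
[416.6 176.2] 98 [ 579. -266.   85.] | [228.6 256.7] 0.9 [ 577. -267.   85.]
[457.2 200.2] 100 [ 511. -377.   85.] | [180.2 249.9] 1.2 [ 510. -380.   85.]
[187.8 204.4] 76 [500. 365.  85.] | [429.1 158.3] 1.9 [496. 371.  85.]
[444.3 208.2] 48 [ 489. -340.   85.] | [180.2 249.9] 17.6 [ 510. -380.   85.]
[223.5 214.3] 95 [473. 264.  85.] | [393.8 164.4] 1.0 [476. 264.  85.]
[415.7 225.2] 93 [ 443. -259.   85.] | [217.6 214.1] 0.5 [ 442. -260.   85.]
[182.4 240.5] 79 [401. 375.  85.] | [415.6 133.2] 2.0 [396. 381.  85.]
[225.4 250.5] 73 [374. 256.  85.] | [376.5 138.7] 1.6 [369. 260.  85.]
hl [588.  82.  95.]
hr [588. -27.  95.]
[496. 117.  34.]
[484. -46.  34.]
[773.  89.  34.]
[761. -79.  34.]
[ 234. -688.  385.] [[0.23, -0.97, -0.0], [-0.94, -0.23, 0.24], [-0.23, -0.05, -0.97]] [[333.0, 0.0, 318.0], [0.0, 333.0, 195.0], [0.0, 0.0, 1.0]]
```

View pics/c0.png

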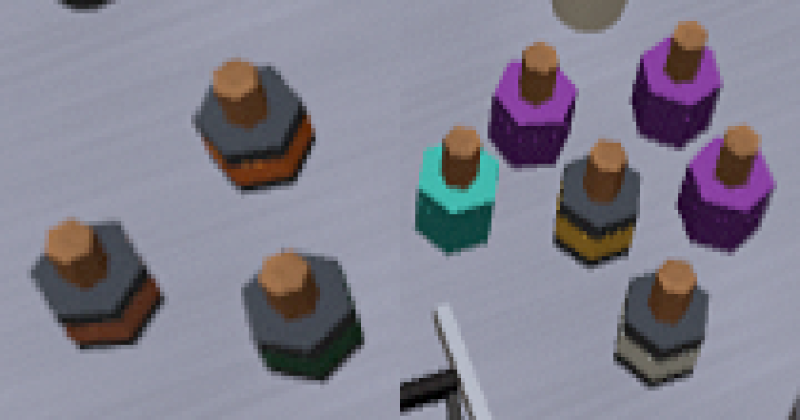

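Only four or five tins count. Left crop: copper (70,270), green (290,310) and orange (240,110). Right crop: yellow (600,200), with a real amber band on a dark body, and white (665,320). The purple and turquoise tins are full-colour decoys, and blue is absent. That makes 5 tins, in rows of 3 and 2. I'll start with the tray and move over the handle.

Call:
apply_moves(commands=[{"yaw":-0.176,"claw":0.5},{"yaw":-0.176},{"yaw":-0.176},{"yaw":-0.176},{"yaw":-0.176},{"yaw":-0.176},{"yaw":-0.176,"z":-0.03}])

```text
$.commands[0]: bad value
```

Call:
apply_moves(commands=[{"x":0.0476,"y":0.0158},{"x":0.0476,"y":0.0158},{"x":0.0476,"y":0.0158},{"x":0.0476,"y":0.0158},{"x":0.0476,"y":0.0158},{"x":0.0476,"y":0.0158},{"x":0.0476,"y":0.0158},{"x":0.0476,"y":0.0158},{"x":0.0476,"y":0.0158},{"x":0.0476,"y":0.0158},{"x":0.0476,"y":0.0158},{"x":0.0476,"y":0.0158},{"x":0.0476,"y":0.0158},{"x":0.0476,"y":0.0158},{"x":0.0476,"y":0.0158},{"x":0.0476,"y":0.0158},{"x":0},{"x":0}])

```text
$.commands[0]: bad value
```

```bash
cat >> h.py <<'E'
def pose():
    s=state(); w,x,y,z=s['eef_rot']; h=2*np.arctan2(y,x)
    return np.array(s['tcp_pos']),h
def plan(X,hd=None):
    """prints yaw needed, then tool-frame shift after the yaw; hd degrees"""
    p,h=pose(); 
    h2=h if hd is None else np.radians(hd)
    yaw=-((h2-h+np.pi)%(2*np.pi)-np.pi)
    d=np.array(X)-p
    print('tcp',p.round(1),'h',round(np.degrees(h)%360,2),'yaw %.3f'%yaw,'shift x %.4f y %.4f z %.4f'%((d[0]*np.cos(h2)+d[1]*np.sin(h2))/1e3,(d[0]*np.sin(h2)-d[1]*np.cos(h2))/1e3,-d[2]/1e3))
E
python3 - <<'E'
from h import *
print(pose(),state()['joints'],state()['time'])
save('wrist','w1',s=1.25)
E
```

```text
(array([ 169.27796387, -704.52273938,  217.84954206]), np.float64(0.23587849574406136)) [ 1.2582859   0.60004141 -0.00255371  1.60004791  0.00179427  0.94286574
 -0.0797956 ] 0.1
```

View pics/w1.png

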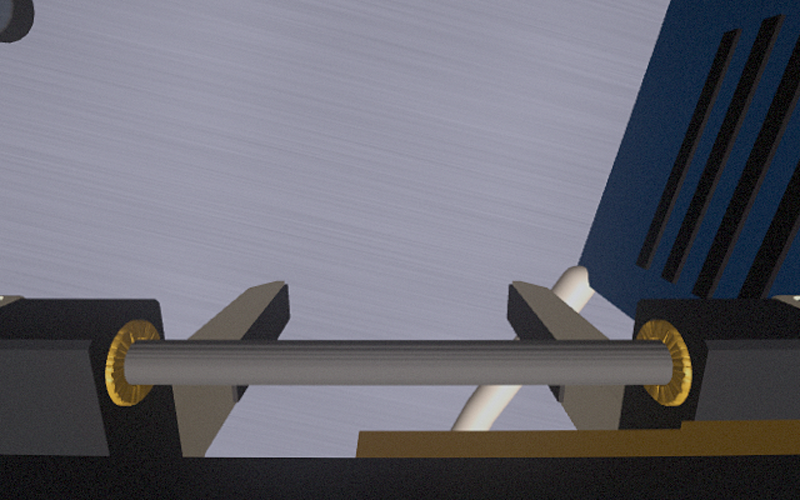

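The wrist view shows the fingers, with the tips near (290,290) and (510,290). The moves were refused, so every row probably needs all five numbers.

Call:
apply_moves(commands=[{"claw":0.5,"x":0,"y":0,"z":-0.03,"yaw":-0.176},{"claw":0.5,"x":0,"y":0,"z":0,"yaw":-0.176},{"claw":0.5,"x":0,"y":0,"z":0,"yaw":-0.176},{"claw":0.5,"x":0,"y":0,"z":0,"yaw":-0.176},{"claw":0.5,"x":0,"y":0,"z":0,"yaw":-0.176},{"claw":0.5,"x":0,"y":0,"z":0,"yaw":-0.176},{"claw":0.5,"x":0,"y":0,"z":0,"yaw":-0.176},{"claw":0.5,"x":0,"y":0,"z":0,"yaw":0}])

```text
time: 1.15
tcp_pos: [169.0, -704.9, 248.2]
eef_rot: [-0.0, 0.743, 0.669, 0.0]
wrist_force: [0.2, -0.3, 0.3]
finger_gap: 0.501
grasp_force: 0.0
```

```bash
python3 - <<'E'
from h import *
plan([500,27,250],84); print(state()['joints'],state()['time'])
E
```

```text
tcp [ 169.  -704.9  248.2] h 84.01 yaw 0.000 shift x 0.7624 y 0.2527 z -0.0018
[ 1.45973115  0.59337563 -0.33393789  1.55429883  0.2148592   1.03093251
  0.96331813] 1.15
```

Call:
apply_moves(commands=[{"claw":0.5,"x":0.0476,"y":0.0158,"z":0,"yaw":0},{"claw":0.5,"x":0.0476,"y":0.0158,"z":0,"yaw":0},{"claw":0.5,"x":0.0476,"y":0.0158,"z":0,"yaw":0},{"claw":0.5,"x":0.0476,"y":0.0158,"z":0,"yaw":0},{"claw":0.5,"x":0.0476,"y":0.0158,"z":0,"yaw":0},{"claw":0.5,"x":0.0476,"y":0.0158,"z":0,"yaw":0},{"claw":0.5,"x":0.0476,"y":0.0158,"z":0,"yaw":0},{"claw":0.5,"x":0.0476,"y":0.0158,"z":0,"yaw":0},{"claw":0.5,"x":0.0476,"y":0.0158,"z":0,"yaw":0},{"claw":0.5,"x":0.0476,"y":0.0158,"z":0,"yaw":0},{"claw":0.5,"x":0.0476,"y":0.0158,"z":0,"yaw":0},{"claw":0.5,"x":0.0476,"y":0.0158,"z":0,"yaw":0},{"claw":0.5,"x":0.0476,"y":0.0158,"z":0,"yaw":0},{"claw":0.5,"x":0.0476,"y":0.0158,"z":0,"yaw":0},{"claw":0.5,"x":0.0476,"y":0.0158,"z":0,"yaw":0},{"claw":0.5,"x":0.0476,"y":0.0158,"z":0,"yaw":0},{"claw":0.5,"x":0,"y":0,"z":0,"yaw":0},{"claw":0.5,"x":0,"y":0,"z":0,"yaw":0}])

```text
time: 3.4
tcp_pos: [498.6, 26.1, 248.3]
eef_rot: [-0.0, 0.743, 0.669, -0.001]
wrist_force: [-0.3, 0.5, -0.2]
finger_gap: 0.5
grasp_force: 0.0
```

```bash
python3 - <<'E'
from h import *
print(pose(),state()['joints'],state()['time'])
save('wrist','w2',s=1.25)
E
```

```text
(array([498.62105532,  26.10713366, 248.32254464]), np.float64(1.4654711044804358)) [ 0.26733443  0.33791318 -0.56276227  2.04746111  0.24436755  0.82138067
 -0.54326864] 3.4
```

View pics/w2.png

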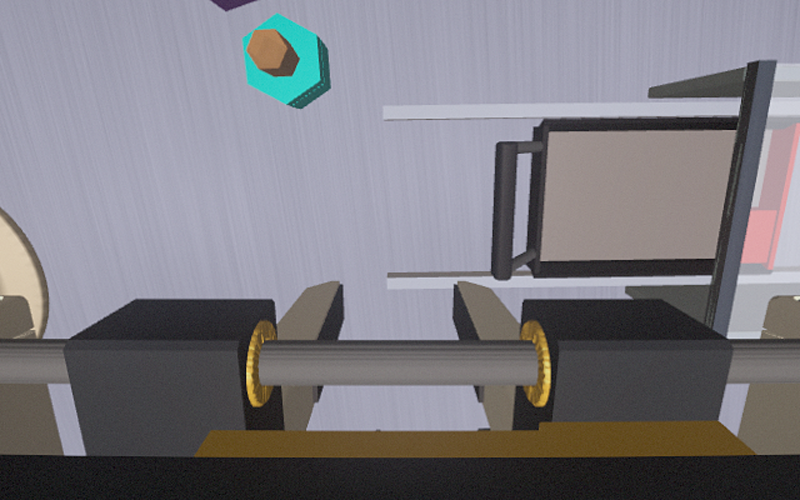

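The handle bar spans about (505,143)–(503,279), the rail edges run (384,108)→ and (388,289)→, and the shelf's front edge is the dark bar at x≈735. Turning these into world points.

```bash
python3 - <<'E'
from h import *
im=np.load('pics/w2.npy');c=camera_info('wrist')
# edge-refine: dark bar mask
g=cv2.cvtColor(im,cv2.COLOR_RGB2GRAY)
m=((g<75).astype('uint8')); m[:, :390]=0; m[:, 420:]=0; m[:110]=0;m[228:]=0
for r in range(118,222,12):
    xs=np.where(m[r])[0]; print(r,xs.min(),xs.max(),g[r,xs.min():xs.max()+1:2].tolist())
P=lambda px,z:plane(c,[np.array(px)/1.25],z)[0].round(1)
print('far edge',P((516,143),95),P((511,278),95))
print('shelf edge top',P((764,61),126),P((727,330),126)); print('shelf low',P((750,62),116),P((712,330),116))
for z in (20,34,60): print('rail',z,P((384,108),z),P((740,100),z),P((388,289),z),P((700,284),z))
print('tray wall',P((540,121),34),P((737,119),34),P((533,277),34),P((715,276),34))
E
```

```text
118 397 413 [47, 49, 59, 81, 75, 77, 73, 68, 58]
130 396 412 [59, 51, 53, 76, 77, 72, 69, 64, 52]
142 396 412 [50, 51, 62, 78, 80, 72, 65, 61, 61]
154 395 411 [62, 54, 56, 74, 75, 72, 69, 64, 54]
166 395 410 [43, 46, 57, 75, 71, 67, 64, 67]
178 394 410 [59, 52, 53, 71, 74, 64, 61, 63, 59]
190 394 409 [47, 48, 55, 75, 68, 64, 66, 62]
202 393 419 [60, 48, 54, 66, 66, 66, 64, 60, 74, 172, 167, 172, 151, 51]
214 393 409 [39, 51, 61, 70, 64, 63, 65, 58, 67]
far edge [594.3  81.6  95. ] [586.1 -24.3  95. ]
shelf edge top [750.4 118.3 126. ] [741.1 -72.7 126. ]
shelf low [749.2 119.5 116. ] [737.3 -77.  116. ]
rail 20 [497.1 122.8  20. ] [820.6  96.5  20. ] [481.2 -49.9  20. ] [795.1 -78.6  20. ]
rail 34 [497.4 121.7  34. ] [809.5  96.3  34. ] [482.1 -44.9  34. ] [784.8 -72.6  34. ]
rail 60 [498.1 119.7  60. ] [788.8  96.   60. ] [483.8 -35.6  60. ] [765.8 -61.3  60. ]
tray wall [632.9  96.4  34. ] [808.1  80.3  34. ] [622.4 -47.7  34. ] [799.  -65.9  34. ]
```

Call:
apply_moves(commands=[{"claw":0.5,"x":0,"y":0,"z":0,"yaw":-0.018},{"claw":0.5,"x":0.0051,"y":0.0419,"z":0,"yaw":0},{"claw":0.5,"x":0.0051,"y":0.0419,"z":0,"yaw":0},{"claw":0.5,"x":0,"y":0,"z":0.05,"yaw":0},{"claw":0.5,"x":0,"y":0,"z":0.05,"yaw":0},{"claw":0.5,"x":0,"y":0,"z":0.04,"yaw":0},{"claw":0.5,"x":0,"y":0,"z":0.03,"yaw":0},{"claw":0.5,"x":0,"y":0,"z":0.012,"yaw":0},{"claw":0.5,"x":0,"y":0,"z":0,"yaw":0},{"claw":0.1,"x":0,"y":0,"z":0,"yaw":0},{"claw":0.1,"x":0,"y":0,"z":0,"yaw":0},{"claw":0.1,"x":0,"y":0,"z":0,"yaw":0},{"claw":0.1,"x":0,"y":0,"z":0,"yaw":0},{"claw":0.1,"x":0,"y":0,"z":0,"yaw":0},{"claw":0.1,"x":0,"y":0,"z":0,"yaw":0}], force=30)

```text
time: 5.32
tcp_pos: [583.6, 29.6, 67.0]
eef_rot: [0.0, 0.737, 0.676, 0.0]
wrist_force: [-1.3, -0.1, 5.9]
finger_gap: 0.15
grasp_force: 30.0
```

Call:
apply_moves(commands=[{"claw":0.1,"x":0,"y":-0.01,"z":0,"yaw":0},{"claw":0.1,"x":0,"y":-0.02,"z":0,"yaw":0},{"claw":0.1,"x":0,"y":-0.02,"z":0,"yaw":0},{"claw":0.1,"x":0,"y":-0.02,"z":0,"yaw":0},{"claw":0.1,"x":0,"y":-0.02,"z":0,"yaw":0},{"claw":0.1,"x":0,"y":-0.02,"z":0,"yaw":0},{"claw":0.1,"x":0,"y":-0.02,"z":0,"yaw":0},{"claw":0.1,"x":0,"y":-0.01,"z":0,"yaw":0},{"claw":0.1,"x":0,"y":-0.003,"z":0,"yaw":0},{"claw":0.1,"x":0,"y":0,"z":0,"yaw":0}])

```text
time: 6.58
tcp_pos: [443.0, 42.4, 67.0]
eef_rot: [0.001, 0.737, 0.676, 0.002]
wrist_force: [4.4, -0.6, 0.8]
finger_gap: 0.15
grasp_force: 30.0
```

Call:
apply_moves(commands=[{"claw":0.1,"x":0,"y":-0.003,"z":0,"yaw":0},{"claw":0.1,"x":0,"y":-0.003,"z":0,"yaw":0}])

```text
time: 6.82
tcp_pos: [437.8, 42.8, 67.0]
eef_rot: [0.001, 0.737, 0.676, 0.002]
wrist_force: [9.3, -1.4, -1.0]
finger_gap: 0.156
grasp_force: 30.0
```

Call:
apply_moves(commands=[{"claw":0.1,"x":0,"y":-0.003,"z":0,"yaw":0},{"claw":0.1,"x":0,"y":0,"z":0,"yaw":0}])

```text
time: 7.08
tcp_pos: [434.4, 43.1, 67.0]
eef_rot: [0.001, 0.737, 0.676, 0.002]
wrist_force: [6.7, 0.0, -0.5]
finger_gap: 0.14
grasp_force: 30.0
```

Call:
apply_moves(commands=[{"claw":0.1,"x":0,"y":-0.002,"z":0,"yaw":0},{"claw":0.1,"x":0,"y":-0.002,"z":0,"yaw":0},{"claw":0.1,"x":0,"y":0,"z":0,"yaw":0}])

```text
time: 7.45
tcp_pos: [430.6, 43.5, 67.0]
eef_rot: [0.001, 0.737, 0.676, 0.002]
wrist_force: [7.8, -1.0, -0.2]
finger_gap: 0.145
grasp_force: 30.0
```

Call:
apply_moves(commands=[{"claw":0.1,"x":0,"y":-0.003,"z":0,"yaw":0},{"claw":0.1,"x":0,"y":0,"z":0,"yaw":0}])

```text
time: 7.7
tcp_pos: [427.5, 43.8, 67.0]
eef_rot: [0.001, 0.737, 0.676, 0.002]
wrist_force: [7.0, -0.6, -1.0]
finger_gap: 0.146
grasp_force: 30.0
```

Call:
apply_moves(commands=[{"claw":0.1,"x":0,"y":-0.003,"z":0,"yaw":0},{"claw":0.1,"x":0,"y":0,"z":0,"yaw":0}])

```text
time: 7.95
tcp_pos: [426.3, 43.9, 67.0]
eef_rot: [0.001, 0.737, 0.676, 0.003]
wrist_force: [12.9, -2.9, -7.0]
finger_gap: 0.148
grasp_force: 30.0
```

Call:
apply_moves(commands=[{"claw":0.1,"x":0,"y":-0.004,"z":0,"yaw":0},{"claw":0.1,"x":0,"y":0,"z":0,"yaw":0},{"claw":0.1,"x":0,"y":0,"z":0,"yaw":0}])

```text
time: 8.32
tcp_pos: [426.3, 44.1, 67.1]
eef_rot: [0.003, 0.738, 0.675, 0.005]
wrist_force: [26.0, -8.3, -17.9]
finger_gap: 0.149
grasp_force: 30.0
```

Call:
apply_moves(commands=[{"claw":0.1,"x":0,"y":0.007,"z":0,"yaw":0},{"claw":0.5,"x":0,"y":0,"z":0,"yaw":0},{"claw":0.5,"x":0,"y":0,"z":0,"yaw":0},{"claw":0.5,"x":0,"y":0,"z":0,"yaw":0}])

```text
time: 8.82
tcp_pos: [424.7, 43.1, 66.5]
eef_rot: [-0.0, 0.736, 0.676, -0.0]
wrist_force: [0.1, 0.5, 0.2]
finger_gap: 0.422
grasp_force: 0.0
```

Call:
apply_moves(commands=[{"claw":0.5,"x":0,"y":0,"z":-0.04,"yaw":0},{"claw":0.5,"x":0,"y":0,"z":-0.06,"yaw":0},{"claw":0.5,"x":-0.0,"y":0.0,"z":-0.06,"yaw":0},{"claw":0.5,"x":-0.02,"y":0.042,"z":-0.024,"yaw":0},{"claw":0.5,"x":-0.02,"y":0.04,"z":0,"yaw":0},{"claw":0.5,"x":-0.02,"y":0.04,"z":0,"yaw":0},{"claw":0.5,"x":-0.02,"y":0.04,"z":0,"yaw":0},{"claw":0.5,"x":0,"y":0,"z":0,"yaw":0},{"claw":0.5,"x":0,"y":0,"z":0,"yaw":0}])

```text
time: 9.95
tcp_pos: [578.7, -49.8, 250.1]
eef_rot: [-0.001, 0.736, 0.677, -0.0]
wrist_force: [0.6, 0.1, 0.1]
finger_gap: 0.502
grasp_force: 0.0
```

```bash
python3 - <<'E'
from h import *
print(pose(),state()['time'])
save('wrist','w3',s=1.25)
E
```

```text
(array([578.72557589, -49.78264015, 250.09549356]), np.float64(1.4862696066521026)) 9.95
```

View pics/w3.png

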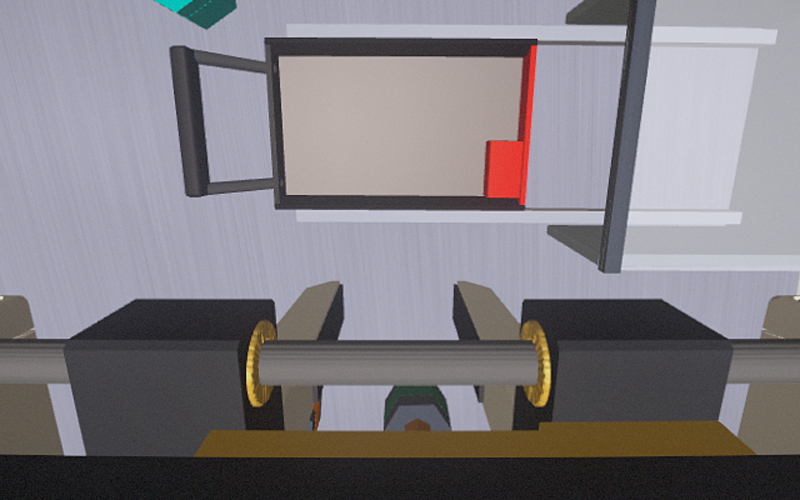

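The tray is fully out and empty. Floor corners are at about (278,56), (525,55) and (285,195), with the red wall at x≈530 and the filler at (487–522,141–198). I'll fit the floor outline.

```bash
python3 - <<'E'
from h import *
im=np.load('pics/w3.npy');c=camera_info('wrist')
hsv=cv2.cvtColor(im,cv2.COLOR_RGB2HSV)
print(im[100,320],im[30,420],im[100,424],im[135,402])
r=im.astype(int); m=((r[...,0]-r[...,2]>8)&(r.sum(2)>300)&(r[...,0]-r[...,1]<60)).astype('uint8'); m[:36]=0;m[170:]=0;m[:,:215]=0;m[:,430:]=0
red=((r[...,0]>150)&(r[...,1]<80)).astype('uint8')
def edge(pts,z):
    P=plane(c,pts,z)[:,:2]; vx,vy,x0,y0=cv2.fitLine(P.astype('float32'),cv2.DIST_HUBER,0,.01,.01).ravel()
    return np.array([x0,y0]),np.degrees(np.arctan2(vy,vx))
rows=range(55,150,4);cols=range(235,380,5)
near=edge([(np.where(m[q])[0].min()-.5,q) for q in rows],10)
far=edge([(np.where(m[q])[0].max()+.5,q) for q in range(55,108,4)],10)
L=edge([(q,np.where(m[:,q])[0].min()-.5) for q in cols],10)
Rr=edge([(q,np.where(m[:,q])[0].max()+.5) for q in cols],10)
fil=edge([(np.where(red[q])[0].min()-.5,q) for q in range(117,155,3)],32)
for n,e in zip(('near','far','left','right','filler'),(near,far,L,Rr,fil)): print(n,e[0].round(1),e[1]%180)
a=np.radians(-5.2);u=np.array([np.cos(a),np.sin(a)]);v=np.array([-u[1],u[0]])
fx=[e[0]@u for e in(near,far,fil)];fy=[e[0]@v for e in(L,Rr)]
print('x',fx,fx[1]-fx[0],'y',fy,fy[0]-fy[1])
print('handle along', np.array([426.3,44])@u,np.array([426.3,44])@v)
E
```

```text
[184 172 168] [191 192 205] [222  70  68] [229  61  51]
near [478.3  54.5] 84.63472
far [709.1  43.1] 100.37618
left [573.5  94.8] 175.10258
right [561.4 -31.6] 174.59564
filler [664.8 -14.3] 84.5966
x [np.float64(471.3649437212729), np.float64(702.2359656928737), np.float64(663.3643870375082)] 230.87102197160084 y [np.float64(146.36003377134554), np.float64(19.39833280241803)] 126.96170096892752
handle along 420.55768560128587 82.45558247741637
```

Call:
apply_moves(commands=[{"claw":0.5,"x":-0.0506,"y":-0.0055,"z":0,"yaw":0},{"claw":0.5,"x":-0.0506,"y":-0.0055,"z":0,"yaw":0},{"claw":0.5,"x":-0.0506,"y":-0.0055,"z":0,"yaw":0},{"claw":0.5,"x":-0.0506,"y":-0.0055,"z":0,"yaw":0},{"claw":0.5,"x":-0.0506,"y":-0.0055,"z":0,"yaw":0},{"claw":0.5,"x":-0.0506,"y":-0.0055,"z":0,"yaw":0},{"claw":0.5,"x":-0.0506,"y":-0.0055,"z":0,"yaw":0},{"claw":0.5,"x":0,"y":0,"z":0,"yaw":0},{"claw":0.5,"x":0,"y":0,"z":0,"yaw":0}])

```text
time: 11.12
tcp_pos: [511.3, -398.3, 250.8]
eef_rot: [-0.0, 0.736, 0.677, 0.0]
wrist_force: [0.5, 0.9, 0.0]
finger_gap: 0.499
grasp_force: 0.0
```

```bash
python3 - <<'E'
from h import *
print(pose(),state()['time'])
save('wrist','w4',crop=(0,0,640,260),s=1.25)
print(plane(camera_info('top'),[(571/1.25,140/1.25)],195))
E
```

```text
(array([ 511.28074625, -398.31513407,  250.7779817 ]), np.float64(1.4869915476986764)) 11.125
[[ 725.07548267 -355.24615275  195.        ]]
```

View pics/w4.png

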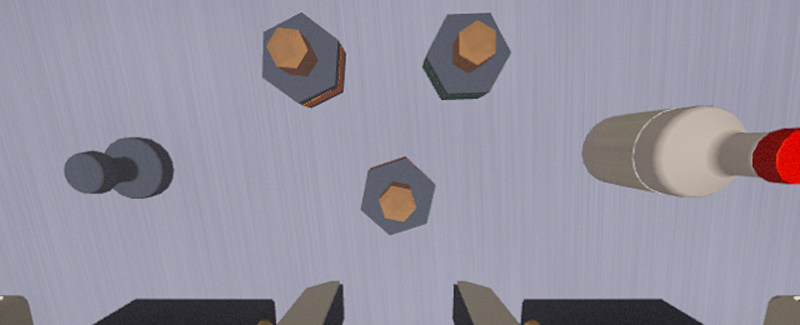

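Copper sits at (398,198), orange at (300,60) and green at (467,55). I'll fit each hexagonal lid at z=54 by its support widths and use the knob top at z=93 as a check.

```bash
cat >> h.py <<'E'
TC=np.array([582.4,82.9]);TA=np.radians(-5.25)
TU=np.array([np.cos(TA),np.sin(TA)]);TV=np.array([-TU[1],TU[0]])
def cell(r,i,dx=0,dy=0):
    x={'a':81,'b':51}[r]-60*(i-1)+dx; y={'a':26,'b':-26}[r]+dy
    a0=np.radians(-5.2); o=TC[0]*np.array([np.cos(a0),np.sin(a0)])+TC[1]*np.array([-np.sin(a0),np.cos(a0)])
    return o+x*TU+y*TV
def hexfit(P):
    h=cv2.convexHull(P.astype('float32')).reshape(-1,2)
    best=None
    for th in np.radians(np.arange(0,60,.5)):
        ds=[np.array([np.cos(th+k*np.pi/3),np.sin(th+k*np.pi/3)]) for k in range(3)]
        w=[np.ptp(h@d) for d in ds]
        if best is None or sum(w)<best[0]:
            mid=[((h@d).max()+(h@d).min())/2 for d in ds]
            best=(sum(w),np.degrees(th),w,np.linalg.lstsq(np.array(ds),np.array(mid),rcond=None)[0])
    return best[1],np.round(best[2],1),best[3]
def tins(im,ci,zb=0,rmax=250):
    """grey lids: (flat angle deg mod 60, widths, centre), knob top centre"""
    r=im.astype(int); hsv=cv2.cvtColor(im,cv2.COLOR_RGB2HSV)
    knob=cv2.inRange(hsv,(4,90,60),(18,230,255))
    grey=((r.max(2)<125)&(r.max(2)>55)&(np.ptp(r,axis=2)<28)).astype('uint8')*255
    grey[rmax:]=0; knob[rmax:]=0
    grey=cv2.morphologyEx(grey,cv2.MORPH_OPEN,np.ones((3,3)))
    n,l,s,c=cv2.connectedComponentsWithStats(grey)
    out=[]
    for i in range(1,n):
        if s[i][4]<500: continue
        ys,xs=np.where(l==i)
        th,w,ctr=hexfit(plane(ci,np.c_[xs,ys],54+zb)[:,:2])
        hull=cv2.convexHull(np.c_[xs,ys].astype('int32'))
        q=proj(ci,[ctr[0],ctr[1],93+zb])[0]
        # knob top: bright part of the knob near q
        v=hsv[...,2]*(knob>0); yy,xx=np.mgrid[:v.shape[0],:v.shape[1]]
        near=(np.hypot(xx-q[0],yy-q[1])<22)&(knob>0)
        kk=None
        if near.sum()>50:
            t=near&(v>0.82*np.percentile(v[near],90)); ky,kx=np.where(t)
            a,kw,kk=hexfit(plane(ci,np.c_[kx,ky],93+zb)[:,:2]); kk=(round(a,1),kw,kk.round(1))
        out.append((np.round([xs.mean(),ys.mean()],0),round(th,1),w,ctr.round(1),kk))
    return out
E
python3 - <<'E'
from h import *
for o in tins(np.load('pics/w4.npy'),camera_info('wrist'),0,225): print(o)
for r,i in (('a',1),('b',1),('a',2),('b',2),('a',3)): print(r,i,cell(r,i).round(1))
E
```

```text
(array([245.,  50.]), np.float64(49.0), array([59.5, 62.4, 61.8]), array([ 444.7, -259.1]), (np.float64(20.0), array([25.7, 26. , 25.6]), array([ 443.6, -258.1])))
(array([370.,  48.]), np.float64(27.5), array([67. , 64.6, 59.2]), array([ 578.6, -268.9]), (np.float64(58.0), array([25.7, 25.6, 25.4]), array([ 580.5, -266.1])))
(array([491., 121.]), np.float64(54.5), array([70.5, 70.9, 58.2]), array([ 708.9, -353.6]), None)
(array([517., 129.]), np.float64(18.0), array([21.2, 54.1, 55.2]), array([ 734.7, -365.8]), None)
(array([ 98., 135.]), np.float64(42.0), array([82.4, 53.3, 93. ]), array([ 275.5, -335.1]), None)
(array([318., 155.]), np.float64(43.5), array([60.2, 60.2, 59.3]), array([ 513.9, -377.3]), (np.float64(13.5), array([25.9, 25.7, 25.8]), array([ 513.7, -377.9])))
a 1 [670.6  48.3]
b 1 [635.9  -0.8]
a 2 [610.8  53.7]
b 2 [576.2   4.7]
a 3 [551.1  59.2]
```

Knob widths come out at 25.7 mm (26 expected), so the fits are good. Grabbing copper.

Call:
apply_moves(commands=[{"claw":0.5,"x":0,"y":0,"z":0,"yaw":0.182},{"claw":0.5,"x":0,"y":0,"z":0,"yaw":0.182},{"claw":0.5,"x":0,"y":0,"z":0,"yaw":0.182},{"claw":0.5,"x":0,"y":0,"z":0,"yaw":0.182},{"claw":0.5,"x":0.016,"y":-0.013,"z":0.03,"yaw":0},{"claw":0.5,"x":0,"y":0,"z":0.06,"yaw":0},{"claw":0.5,"x":0,"y":0,"z":0.05,"yaw":0},{"claw":0.5,"x":0,"y":0,"z":0.035,"yaw":0},{"claw":0.5,"x":0,"y":0,"z":0.014,"yaw":0},{"claw":0.5,"x":0,"y":0,"z":0,"yaw":0},{"claw":0.1,"x":0,"y":0,"z":0,"yaw":0},{"claw":0.1,"x":0,"y":0,"z":0,"yaw":0},{"claw":0.1,"x":0,"y":0,"z":0,"yaw":0},{"claw":0.1,"x":0,"y":0,"z":0,"yaw":0},{"claw":0.1,"x":0,"y":0,"z":0,"yaw":0}], force=25)

```text
time: 13.05
tcp_pos: [514.2, -379.8, 62.7]
eef_rot: [0.001, 0.929, 0.37, 0.0]
wrist_force: [-1.7, 0.6, 7.4]
finger_gap: 0.278
grasp_force: 25.0
```

Call:
apply_moves(commands=[{"claw":0.1,"x":0,"y":0,"z":-0.01,"yaw":0},{"claw":0.1,"x":0,"y":0,"z":-0.04,"yaw":0},{"claw":0.1,"x":0,"y":0,"z":-0.06,"yaw":-0.098},{"claw":0.1,"x":0,"y":0,"z":0,"yaw":-0.098},{"claw":0.1,"x":0,"y":0,"z":0,"yaw":0}])

```text
time: 13.68
tcp_pos: [513.6, -379.8, 172.5]
eef_rot: [0.0, 0.889, 0.459, 0.0]
wrist_force: [-0.6, 0.7, -2.2]
finger_gap: 0.278
grasp_force: 25.0
```

```bash
python3 - <<'E'
from h import *
plan([*cell('a',1,-4,0),130],54.75)
E
```

```text
tcp [ 513.6 -379.8  172.5] h 54.58 yaw -0.003 shift x 0.4381 y -0.1224 z 0.0425
```

Call:
apply_moves(commands=[{"claw":0.1,"x":0.024,"y":-0.0068,"z":0,"yaw":0},{"claw":0.1,"x":0.046,"y":-0.0128,"z":0,"yaw":0},{"claw":0.1,"x":0.046,"y":-0.0128,"z":0,"yaw":0},{"claw":0.1,"x":0.046,"y":-0.0128,"z":0,"yaw":0},{"claw":0.1,"x":0.046,"y":-0.0128,"z":0,"yaw":0},{"claw":0.1,"x":0.046,"y":-0.0128,"z":0,"yaw":0},{"claw":0.1,"x":0.046,"y":-0.0128,"z":0,"yaw":0},{"claw":0.1,"x":0.046,"y":-0.0128,"z":0,"yaw":0},{"claw":0.1,"x":0.046,"y":-0.0128,"z":0,"yaw":0},{"claw":0.1,"x":0.046,"y":-0.0128,"z":0.02,"yaw":0},{"claw":0.1,"x":0,"y":0,"z":0.02,"yaw":0},{"claw":0.1,"x":0,"y":0,"z":0,"yaw":0},{"claw":0.1,"x":0,"y":0,"z":0,"yaw":0}])

```text
time: 15.3
tcp_pos: [667.6, 46.7, 131.6]
eef_rot: [0.0, 0.889, 0.458, -0.001]
wrist_force: [0.9, -0.3, -1.5]
finger_gap: 0.279
grasp_force: 25.0
```

```bash
python3 - <<'E'
from h import *
plan([*(cell('a',1,-4,0)),71],54.75); print(state()['wrist_force'])
im=save('wrist','w5',crop=(0,0,640,300),s=1.25)
E
```

```text
tcp [667.6  46.7 131.6] h 54.5 yaw -0.004 shift x 0.0010 y -0.0020 z 0.0606
[ 0.94280757 -0.34760076 -1.51022097]
```

View pics/w5.png

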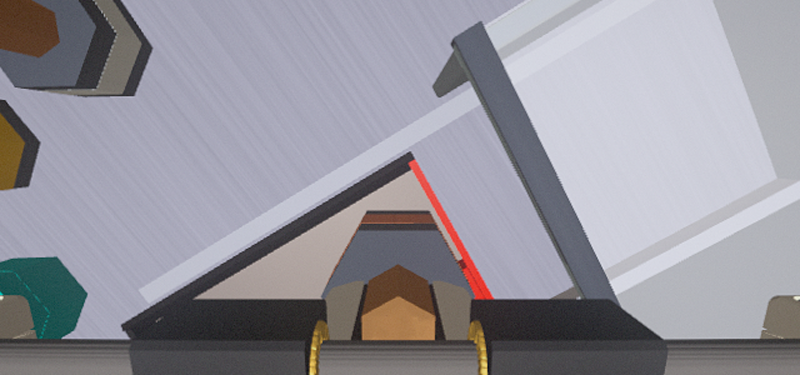

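The copper tin hangs over the far-left corner, clear of the red wall. Lowering it.

Call:
apply_moves(commands=[{"claw":0.1,"x":0,"y":-0.002,"z":0.02,"yaw":-0.004},{"claw":0.1,"x":0,"y":0,"z":0.02,"yaw":0},{"claw":0.1,"x":0,"y":0,"z":0.01,"yaw":0},{"claw":0.1,"x":0,"y":0,"z":0.005,"yaw":0},{"claw":0.1,"x":0,"y":0,"z":0.003,"yaw":0},{"claw":0.1,"x":0,"y":0,"z":0.001,"yaw":0},{"claw":0.1,"x":0,"y":0,"z":0,"yaw":0}])

```text
time: 16.23
tcp_pos: [666.4, 49.6, 73.0]
eef_rot: [0.0, 0.887, 0.461, 0.0]
wrist_force: [0.6, 0.4, -2.7]
finger_gap: 0.277
grasp_force: 25.0
```

Call:
apply_moves(commands=[{"claw":0.1,"x":0.001,"y":0.0017,"z":0,"yaw":0},{"claw":0.1,"x":0.001,"y":0.0017,"z":0,"yaw":0},{"claw":0.1,"x":0,"y":0,"z":0,"yaw":0}])

```text
time: 16.6
tcp_pos: [670.5, 49.2, 72.8]
eef_rot: [0.0, 0.888, 0.461, 0.0]
wrist_force: [0.8, 0.6, -0.1]
finger_gap: 0.28
grasp_force: 25.0
```

Call:
apply_moves(commands=[{"claw":0.1,"x":0.001,"y":0.0017,"z":0,"yaw":0},{"claw":0.1,"x":0,"y":0,"z":0,"yaw":0}])

```text
time: 16.85
tcp_pos: [670.9, 49.2, 72.8]
eef_rot: [-0.0, 0.887, 0.461, -0.001]
wrist_force: [-6.5, 0.4, 3.9]
finger_gap: 0.276
grasp_force: 25.0
```

Call:
apply_moves(commands=[{"claw":0.1,"x":-0.0013,"y":0.0008,"z":0,"yaw":0},{"claw":0.1,"x":0,"y":0,"z":0,"yaw":0},{"claw":0.5,"x":0,"y":0,"z":0,"yaw":0},{"claw":0.5,"x":0,"y":0,"z":0,"yaw":0},{"claw":0.5,"x":0,"y":0,"z":-0.03,"yaw":0},{"claw":0.5,"x":0,"y":0,"z":-0.05,"yaw":0},{"claw":0.5,"x":0,"y":0,"z":-0.05,"yaw":0},{"claw":0.5,"x":0,"y":0,"z":-0.03,"yaw":0}])

```text
time: 17.85
tcp_pos: [673.0, 47.3, 235.5]
eef_rot: [0.001, 0.888, 0.461, 0.002]
wrist_force: [0.8, -0.7, -0.7]
finger_gap: 0.498
grasp_force: 0.0
```

```bash
python3 - <<'E'
from h import *
# knock check of the others, from the scene camera knobs
cs=camera_info('scene');im=save('scene','s1')
for c,st in blobs(im,(4,110,50),(16,220,200),30): print(c,plane(cs,[c],85)[0].round(0))
# green: knob flats -2 ; options h = 90-2+60k
plan([580,-266.5,200],28); plan([580,-266.5,200],88); print(state()['joints'].__repr__())
E
```

```text
[534.6  35.2] [ 148. 1019.   85.]
[21.2 41.9] [-556. -748.   85.]
[ 4.3 53.1] [-514. -809.   85.]
[415.6 133.2] [396. 381.  85.]
[429.1 158.3] [496. 371.  85.]
[394.1 164.9] [478. 264.  85.]
[411.6 193.3] [585. 263.  85.]
[218.  215.1] [ 446. -260.   85.]
[225.3 231.7] [ 503. -255.   85.]
[355.2 244.2] [668.  50.  85.]
[228.7 256.8] [ 577. -267.   85.]
[346.8 260.3] [701.  11.  85.]
tcp [674.4  47.6 238.9] h 54.84 yaw 0.469 shift x -0.2308 y 0.2331 z 0.0389
tcp [674.4  47.6 238.9] h 54.84 yaw -0.579 shift x -0.3173 y -0.0834 z 0.0389
array([ 0.080072  ,  0.53932253, -0.36292251,  1.68913259,  0.22784527,
        0.94726891, -0.98169986])
```

Call:
apply_moves(commands=[{"claw":0.5,"x":0,"y":0,"z":0,"yaw":-0.145},{"claw":0.5,"x":0,"y":0,"z":0,"yaw":-0.145},{"claw":0.5,"x":0,"y":0,"z":0,"yaw":-0.145},{"claw":0.5,"x":0,"y":0,"z":0,"yaw":-0.144},{"claw":0.5,"x":-0.0453,"y":-0.0119,"z":0,"yaw":0},{"claw":0.5,"x":-0.0453,"y":-0.0119,"z":0,"yaw":0},{"claw":0.5,"x":-0.0453,"y":-0.0119,"z":0,"yaw":0},{"claw":0.5,"x":-0.0453,"y":-0.0119,"z":0,"yaw":0},{"claw":0.5,"x":-0.0453,"y":-0.0119,"z":0,"yaw":0},{"claw":0.5,"x":-0.0453,"y":-0.0119,"z":0,"yaw":0},{"claw":0.5,"x":-0.0453,"y":-0.0119,"z":0,"yaw":0},{"claw":0.5,"x":0,"y":0,"z":0.039,"yaw":0},{"claw":0.5,"x":0,"y":0,"z":0,"yaw":0}])

```text
time: 19.52
tcp_pos: [576.2, -267.0, 191.3]
eef_rot: [-0.002, 0.719, 0.695, -0.001]
wrist_force: [-1.0, 0.7, 0.9]
finger_gap: 0.497
grasp_force: 0.0
```

```bash
python3 - <<'E'
from h import *
plan([580.3,-266.3,62.5],88)
E
```

```text
tcp [ 576.2 -267.   191.3] h 87.99 yaw -0.000 shift x 0.0008 y 0.0041 z 0.1288
```

Call:
apply_moves(commands=[{"claw":0.5,"x":0.0008,"y":0.004,"z":0.04,"yaw":0},{"claw":0.5,"x":0,"y":0,"z":0.04,"yaw":0},{"claw":0.5,"x":0,"y":0,"z":0.035,"yaw":0},{"claw":0.5,"x":0,"y":0,"z":0.014,"yaw":0},{"claw":0.5,"x":0,"y":0,"z":0,"yaw":0},{"claw":0.1,"x":0,"y":0,"z":0,"yaw":0},{"claw":0.1,"x":0,"y":0,"z":0,"yaw":0},{"claw":0.1,"x":0,"y":0,"z":0,"yaw":0},{"claw":0.1,"x":0,"y":0,"z":0,"yaw":0},{"claw":0.1,"x":0,"y":0,"z":0,"yaw":0},{"claw":0.1,"x":0,"y":0,"z":-0.01,"yaw":0},{"claw":0.1,"x":0,"y":0,"z":-0.04,"yaw":0},{"claw":0.1,"x":0,"y":0,"z":-0.06,"yaw":-0.117},{"claw":0.1,"x":0,"y":0,"z":0,"yaw":-0.117},{"claw":0.1,"x":0,"y":0,"z":0,"yaw":-0.117},{"claw":0.1,"x":0,"y":0,"z":0,"yaw":-0.116},{"claw":0.1,"x":0,"y":0,"z":0,"yaw":0},{"claw":0.1,"x":0,"y":0,"z":0,"yaw":0}])

```text
time: 21.78
tcp_pos: [581.9, -266.0, 174.8]
eef_rot: [-0.0, 0.54, 0.842, 0.0]
wrist_force: [0.0, -0.5, -1.6]
finger_gap: 0.277
grasp_force: 25.0
```

```bash
python3 - <<'E'
from h import *
plan([*cell('b',1,-4,-1.5),130],114.75)
E
```

```text
tcp [ 581.9 -266.   174.8] h 114.66 yaw -0.002 shift x 0.2189 y 0.1558 z 0.0448
```

Call:
apply_moves(commands=[{"claw":0.1,"x":0.0156,"y":0.0111,"z":0,"yaw":0},{"claw":0.1,"x":0.0313,"y":0.0223,"z":0,"yaw":0},{"claw":0.1,"x":0.0313,"y":0.0223,"z":0,"yaw":0},{"claw":0.1,"x":0.0313,"y":0.0223,"z":0,"yaw":0},{"claw":0.1,"x":0.0313,"y":0.0223,"z":0,"yaw":0},{"claw":0.1,"x":0.0313,"y":0.0223,"z":0,"yaw":0},{"claw":0.1,"x":0.0313,"y":0.0223,"z":0,"yaw":0},{"claw":0.1,"x":0.0156,"y":0.0111,"z":0.02,"yaw":0},{"claw":0.1,"x":0,"y":0,"z":0.02,"yaw":0},{"claw":0.1,"x":0,"y":0,"z":0,"yaw":0},{"claw":0.1,"x":0,"y":0,"z":0,"yaw":0},{"claw":0.1,"x":0,"y":0,"z":0,"yaw":0}])

```text
time: 23.28
tcp_pos: [632.0, -2.6, 135.2]
eef_rot: [0.0, 0.539, 0.842, 0.0]
wrist_force: [-0.5, 1.0, -0.5]
finger_gap: 0.276
grasp_force: 25.0
```

```bash
python3 - <<'E'
from h import *
plan([*cell('b',1,-4,-1.5),73],114.75)
im=save('wrist','w6',crop=(0,0,640,320),s=1.25)
E
```

```text
tcp [632.   -2.6 135.2] h 114.73 yaw -0.000 shift x 0.0007 y 0.0001 z 0.0622
```

View pics/w6.png

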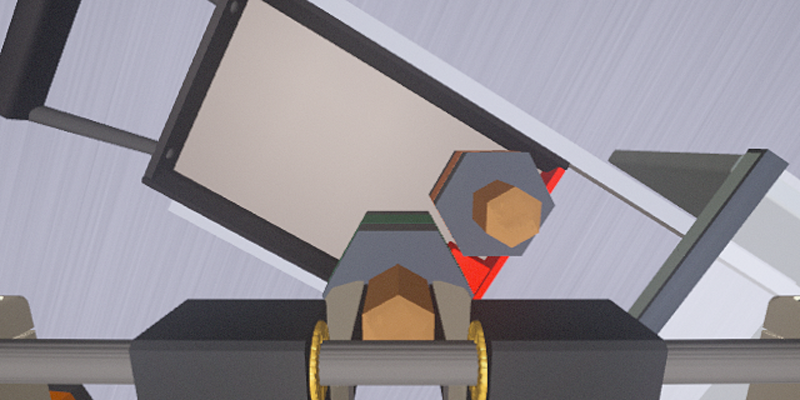

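The copper tin stands at about (492,205) by the red wall, aligned. The green tin is in hand over b1. A quick check of copper's position.

```bash
cat >> h.py <<'E'
def traycoord(p):
    a0=np.radians(-5.2); o=TC[0]*np.array([np.cos(a0),np.sin(a0)])+TC[1]*np.array([-np.sin(a0),np.cos(a0)])
    d=np.array(p)-o; return np.round([d@TU,d@TV],1)
E
python3 - <<'E'
from h import *
for o in tins(np.load('pics/w6.npy'),camera_info('wrist'),10,235):
    if o[4]: print(o, traycoord(o[3]),traycoord(o[4][2]))
E
```

Call:
apply_moves(commands=[{"claw":0.1,"x":0.0007,"y":0,"z":0.02,"yaw":0},{"claw":0.1,"x":0,"y":0,"z":0.02,"yaw":0},{"claw":0.1,"x":0,"y":0,"z":0.01,"yaw":0},{"claw":0.1,"x":0,"y":0,"z":0.006,"yaw":0},{"claw":0.1,"x":0,"y":0,"z":0.003,"yaw":0},{"claw":0.1,"x":0,"y":0,"z":0.001,"yaw":0},{"claw":0.1,"x":0,"y":0,"z":0,"yaw":0}])

```text
time: 24.2
tcp_pos: [631.3, -0.9, 75.5]
eef_rot: [0.0, 0.539, 0.843, -0.0]
wrist_force: [-2.5, -0.4, 6.0]
finger_gap: 0.277
grasp_force: 25.0
```

Call:
apply_moves(commands=[{"claw":0.1,"x":-0.001,"y":0.0017,"z":0,"yaw":0},{"claw":0.1,"x":-0.0005,"y":0.0009,"z":0,"yaw":0},{"claw":0.1,"x":0,"y":0,"z":0,"yaw":0}])

```text
time: 24.58
tcp_pos: [634.3, -1.1, 75.5]
eef_rot: [0.0, 0.539, 0.843, -0.0]
wrist_force: [-3.9, -0.4, 7.1]
finger_gap: 0.281
grasp_force: 25.0
```

Call:
apply_moves(commands=[{"claw":0.1,"x":-0.0005,"y":0.0009,"z":0,"yaw":0},{"claw":0.1,"x":-0.0005,"y":0.0009,"z":0,"yaw":0},{"claw":0.1,"x":0,"y":0,"z":0,"yaw":0}])

```text
time: 24.95
tcp_pos: [635.3, -1.2, 75.6]
eef_rot: [-0.0, 0.539, 0.843, -0.001]
wrist_force: [-7.1, -0.3, 10.0]
finger_gap: 0.278
grasp_force: 25.0
```

Call:
apply_moves(commands=[{"claw":0.1,"x":0,"y":0,"z":-0.001,"yaw":0},{"claw":0.1,"x":-0.0005,"y":0.0009,"z":0,"yaw":0},{"claw":0.1,"x":0,"y":0,"z":0,"yaw":0}])

```text
time: 25.32
tcp_pos: [635.9, -1.3, 75.7]
eef_rot: [-0.001, 0.539, 0.843, -0.001]
wrist_force: [-7.4, 0.7, 4.6]
finger_gap: 0.28
grasp_force: 25.0
```

Call:
apply_moves(commands=[{"claw":0.1,"x":0.0009,"y":0.0005,"z":0,"yaw":0},{"claw":0.1,"x":0.0004,"y":0.0003,"z":0,"yaw":0},{"claw":0.1,"x":0,"y":0,"z":0,"yaw":0}])

```text
time: 25.7
tcp_pos: [636.0, -1.0, 75.7]
eef_rot: [-0.001, 0.539, 0.842, -0.002]
wrist_force: [-8.1, -1.8, 6.7]
finger_gap: 0.279
grasp_force: 25.0
```

Call:
apply_moves(commands=[{"claw":0.5,"x":0,"y":0,"z":0,"yaw":0},{"claw":0.5,"x":0,"y":0,"z":0,"yaw":0},{"claw":0.5,"x":0,"y":0,"z":-0.03,"yaw":0},{"claw":0.5,"x":0,"y":0,"z":-0.05,"yaw":0},{"claw":0.5,"x":-0.045,"y":0,"z":-0.045,"yaw":0.15},{"claw":0.5,"x":-0.03,"y":0,"z":-0.04,"yaw":0.15},{"claw":0.5,"x":-0.02,"y":0,"z":0,"yaw":0.15},{"claw":0.5,"x":0,"y":0,"z":0,"yaw":0},{"claw":0.5,"x":0,"y":0,"z":0,"yaw":0}])

```text
time: 26.82
tcp_pos: [667.1, -87.4, 239.3]
eef_rot: [-0.0, 0.712, 0.703, 0.0]
wrist_force: [0.2, 0.9, 0.4]
finger_gap: 0.499
grasp_force: 0.0
```

```bash
cat >> h.py <<'E'
def knobs(im,ci,z=103,rmax=240):
    """bright knob tops -> hex fit at height z"""
    hsv=cv2.cvtColor(im,cv2.COLOR_RGB2HSV); k=cv2.inRange(hsv,(4,90,60),(18,230,255)); k[rmax:]=0
    n,l,s,c=cv2.connectedComponentsWithStats(k); out=[]
    for i in range(1,n):
        if s[i][4]<150: continue
        v=hsv[...,2]; t=(l==i); t&=v>0.82*np.percentile(v[t],85)
        n2,l2,s2,_=cv2.connectedComponentsWithStats(t.astype('uint8'));j=1+np.argmax(s2[1:,4])
        ky,kx=np.where(l2==j); a,w,ctr=hexfit(plane(ci,np.c_[kx,ky],z)[:,:2])
        out.append((np.round([kx.mean(),ky.mean()]),round(a,1),w,ctr.round(1),traycoord(ctr)))
    return out
E
python3 - <<'E'
from h import *
ci=camera_info('wrist');im=save('wrist','w7')
for o in knobs(im,ci): print(o)
print(pose())
cs=camera_info('scene')
for c,st in blobs(get_image('scene'),(4,110,50),(16,220,200),40): print(c,plane(cs,[c],85)[0].round(0))
plan([443.6,-258,190],50)
E
```

```text
(array([321.,  28.]), np.float64(24.5), array([25.8, 26. , 25.8]), array([672. ,  49.3]), array([82.3, 27.1]))
(array([281.,  92.]), np.float64(25.0), array([25.9, 25.7, 26. ]), array([637. ,  -1.7]), array([ 52.2, -26.8]))
(array([666.98029921, -87.18768874, 239.20815175]), np.float64(1.5581742107558416))
[534.5  35.1] [ 148. 1019.   85.]
[22.2 43.2] [-546. -745.   85.]
[415.6 133.1] [395. 381.  85.]
[376.5 138.7] [369. 260.  85.]
[356.  158.9] [416. 170.  85.]
[429.1 158.3] [496. 371.  85.]
[393.7 164.6] [477. 263.  85.]
[411.5 193.1] [584. 263.  85.]
[217.6 214.6] [ 444. -260.   85.]
[225.4 231.7] [ 503. -255.   85.]
[355.3 244.5] [669.  50.  85.]
[349.5 260.9] [705.  17.  85.]
tcp [667.  -87.2 239.2] h 89.26 yaw 0.685 shift x -0.2745 y -0.0614 z 0.0492
```

Call:
apply_moves(commands=[{"claw":0.5,"x":0,"y":0,"z":0,"yaw":0.171},{"claw":0.5,"x":0,"y":0,"z":0,"yaw":0.171},{"claw":0.5,"x":0,"y":0,"z":0,"yaw":0.171},{"claw":0.5,"x":0,"y":0,"z":0,"yaw":0.171},{"claw":0.5,"x":-0.0457,"y":-0.0102,"z":0,"yaw":0},{"claw":0.5,"x":-0.0457,"y":-0.0102,"z":0,"yaw":0},{"claw":0.5,"x":-0.0457,"y":-0.0102,"z":0,"yaw":0},{"claw":0.5,"x":-0.0457,"y":-0.0102,"z":0,"yaw":0},{"claw":0.5,"x":-0.0457,"y":-0.0102,"z":0,"yaw":0},{"claw":0.5,"x":-0.0457,"y":-0.0102,"z":0.02,"yaw":0},{"claw":0.5,"x":0,"y":0,"z":0.03,"yaw":0},{"claw":0.5,"x":0,"y":0,"z":0,"yaw":0},{"claw":0.5,"x":0,"y":0,"z":0,"yaw":0}])

```text
time: 28.55
tcp_pos: [444.7, -258.0, 190.3]
eef_rot: [-0.0, 0.906, 0.422, 0.0]
wrist_force: [0.3, -0.0, 0.4]
finger_gap: 0.499
grasp_force: 0.0
```

```bash
python3 - <<'E'
from h import *
plan([443.6,-258.3,62.5],50)
E
```

```text
tcp [ 444.7 -258.   190.3] h 49.98 yaw -0.000 shift x -0.0009 y -0.0006 z 0.1278
```

Call:
apply_moves(commands=[{"claw":0.5,"x":-0.0009,"y":-0.0006,"z":0.04,"yaw":0},{"claw":0.5,"x":0,"y":0,"z":0.04,"yaw":0},{"claw":0.5,"x":0,"y":0,"z":0.035,"yaw":0},{"claw":0.5,"x":0,"y":0,"z":0.013,"yaw":0},{"claw":0.5,"x":0,"y":0,"z":0,"yaw":0},{"claw":0.1,"x":0,"y":0,"z":0,"yaw":0},{"claw":0.1,"x":0,"y":0,"z":0,"yaw":0},{"claw":0.1,"x":0,"y":0,"z":0,"yaw":0},{"claw":0.1,"x":0,"y":0,"z":0,"yaw":0},{"claw":0.1,"x":0,"y":0,"z":0,"yaw":0},{"claw":0.1,"x":0,"y":0,"z":-0.01,"yaw":0},{"claw":0.1,"x":0,"y":0,"z":-0.04,"yaw":0},{"claw":0.1,"x":0,"y":0,"z":-0.06,"yaw":-0.083},{"claw":0.1,"x":0,"y":0,"z":0,"yaw":0},{"claw":0.1,"x":0,"y":0,"z":0,"yaw":0}])

```text
time: 30.42
tcp_pos: [442.0, -259.3, 171.8]
eef_rot: [0.0, 0.889, 0.458, -0.0]
wrist_force: [-0.5, 1.2, -2.8]
finger_gap: 0.278
grasp_force: 25.0
```

```bash
python3 - <<'E'
from h import *
plan([*cell('a',2,-4,1.5),135],54.75)
E
```

```text
tcp [ 442.  -259.3  171.8] h 54.52 yaw -0.004 shift x 0.3524 y -0.0470 z 0.0368
```

Call:
apply_moves(commands=[{"claw":0.1,"x":0.022,"y":-0.003,"z":0,"yaw":-0.004},{"claw":0.1,"x":0.044,"y":-0.0059,"z":0,"yaw":0},{"claw":0.1,"x":0.044,"y":-0.0059,"z":0,"yaw":0},{"claw":0.1,"x":0.044,"y":-0.0059,"z":0,"yaw":0},{"claw":0.1,"x":0.044,"y":-0.0059,"z":0,"yaw":0},{"claw":0.1,"x":0.044,"y":-0.0059,"z":0,"yaw":0},{"claw":0.1,"x":0.044,"y":-0.0059,"z":0,"yaw":0},{"claw":0.1,"x":0.044,"y":-0.0059,"z":0,"yaw":0},{"claw":0.1,"x":0.022,"y":-0.003,"z":0,"yaw":0},{"claw":0.1,"x":0,"y":0,"z":0.02,"yaw":0},{"claw":0.1,"x":0,"y":0,"z":0.017,"yaw":0},{"claw":0.1,"x":0,"y":0,"z":0,"yaw":0},{"claw":0.1,"x":0,"y":0,"z":0,"yaw":0}])

```text
time: 32.05
tcp_pos: [606.8, 55.2, 134.8]
eef_rot: [-0.0, 0.888, 0.46, -0.0]
wrist_force: [0.2, 0.5, -3.5]
finger_gap: 0.275
grasp_force: 25.0
```

```bash
python3 - <<'E'
from h import *
plan([*cell('a',2,-4,1),73],54.75)
E
```

```text
tcp [606.8  55.2 134.8] h 54.77 yaw 0.000 shift x 0.0000 y 0.0002 z 0.0618
```

Call:
apply_moves(commands=[{"claw":0.1,"x":0,"y":0,"z":0.02,"yaw":0},{"claw":0.1,"x":0,"y":0,"z":0.02,"yaw":0},{"claw":0.1,"x":0,"y":0,"z":0.01,"yaw":0},{"claw":0.1,"x":0,"y":0,"z":0.007,"yaw":0},{"claw":0.1,"x":0,"y":0,"z":0.004,"yaw":0},{"claw":0.1,"x":0,"y":0,"z":0.0015,"yaw":0},{"claw":0.1,"x":0,"y":0,"z":0,"yaw":0}])

```text
time: 32.92
tcp_pos: [607.0, 55.8, 72.8]
eef_rot: [0.0, 0.888, 0.46, 0.0]
wrist_force: [-1.1, -0.1, -0.5]
finger_gap: 0.273
grasp_force: 25.0
```

Call:
apply_moves(commands=[{"claw":0.1,"x":0.001,"y":0.0017,"z":0,"yaw":0},{"claw":0.1,"x":0.0005,"y":0.0009,"z":0,"yaw":0},{"claw":0.1,"x":0,"y":0,"z":0,"yaw":0}])

```text
time: 33.3
tcp_pos: [609.5, 55.6, 72.8]
eef_rot: [-0.0, 0.888, 0.46, -0.0]
wrist_force: [-4.5, -0.2, 5.7]
finger_gap: 0.282
grasp_force: 25.0
```

Call:
apply_moves(commands=[{"claw":0.1,"x":0.0005,"y":0.0009,"z":0,"yaw":0},{"claw":0.1,"x":0.0005,"y":0.0009,"z":0,"yaw":0},{"claw":0.1,"x":0,"y":0,"z":0,"yaw":0}])

```text
time: 33.67
tcp_pos: [611.5, 55.4, 72.8]
eef_rot: [-0.0, 0.888, 0.46, -0.0]
wrist_force: [-4.7, 0.4, 5.1]
finger_gap: 0.276
grasp_force: 25.0
```

Call:
apply_moves(commands=[{"claw":0.1,"x":0.0005,"y":0.0009,"z":0,"yaw":0},{"claw":0.1,"x":0,"y":0,"z":0,"yaw":0}])

```text
time: 33.92
tcp_pos: [611.8, 55.4, 72.9]
eef_rot: [-0.0, 0.888, 0.461, -0.001]
wrist_force: [-5.7, 0.3, 8.0]
finger_gap: 0.276
grasp_force: 25.0
```

Call:
apply_moves(commands=[{"claw":0.1,"x":0.0005,"y":0.0009,"z":-0.0005,"yaw":0},{"claw":0.1,"x":0,"y":0,"z":0,"yaw":0},{"claw":0.1,"x":0.0005,"y":0.0009,"z":0,"yaw":0},{"claw":0.1,"x":0,"y":0,"z":0,"yaw":0}])

```text
time: 34.42
tcp_pos: [613.1, 55.2, 72.9]
eef_rot: [-0.001, 0.888, 0.461, -0.001]
wrist_force: [-8.1, 0.4, 5.9]
finger_gap: 0.277
grasp_force: 25.0
```

Call:
apply_moves(commands=[{"claw":0.5,"x":0,"y":0,"z":0,"yaw":0},{"claw":0.5,"x":0,"y":0,"z":0,"yaw":0},{"claw":0.5,"x":0,"y":0,"z":-0.03,"yaw":0},{"claw":0.5,"x":0,"y":0,"z":-0.06,"yaw":0},{"claw":0.5,"x":0,"y":0,"z":-0.06,"yaw":0},{"claw":0.5,"x":0,"y":0,"z":-0.02,"yaw":-0.14},{"claw":0.5,"x":0,"y":0,"z":0,"yaw":-0.14},{"claw":0.5,"x":0,"y":0,"z":0,"yaw":-0.14},{"claw":0.5,"x":0,"y":0,"z":0,"yaw":-0.11},{"claw":0.5,"x":0,"y":0,"z":0,"yaw":0},{"claw":0.5,"x":0,"y":0,"z":0,"yaw":0}])

```text
time: 35.8
tcp_pos: [615.1, 54.8, 242.8]
eef_rot: [0.0, 0.737, 0.676, 0.0]
wrist_force: [0.1, 0.1, -0.1]
finger_gap: 0.496
grasp_force: 0.0
```

```bash
python3 - <<'E'
from h import *
plan([530,130,240],85)
E
```

```text
tcp [615.1  54.8 242.8] h 85.03 yaw 0.001 shift x 0.0675 y -0.0914 z 0.0028
```

Call:
apply_moves(commands=[{"claw":0.5,"x":0.034,"y":-0.046,"z":0,"yaw":0},{"claw":0.5,"x":0.034,"y":-0.046,"z":0,"yaw":0},{"claw":0.5,"x":0,"y":0,"z":0,"yaw":0},{"claw":0.5,"x":0,"y":0,"z":0,"yaw":0}])

```text
time: 36.3
tcp_pos: [529.7, 130.2, 243.1]
eef_rot: [0.0, 0.736, 0.676, 0.0]
wrist_force: [1.1, -0.6, -0.3]
finger_gap: 0.501
grasp_force: 0.0
```

```bash
python3 - <<'E'
from h import *
ci=camera_info('wrist');im=save('wrist','w8',s=1.25,crop=(0,0,640,250))
for o in knobs(im,ci,93): print(o[:4])
for o in tins(im,ci,0,235): print(o)
print(pose())
E
```

```text
(array([363.,  28.]), np.float64(25.0), array([25.6, 25.2, 25.6]), array([581.5, 265.6]))
(array([240.,  39.]), np.float64(27.5), array([25.9, 25.7, 25.9]), array([472.9, 266. ]))
(array([132.,  61.]), np.float64(11.5), array([25.4, 25.1, 25.5]), array([373.9, 257.3]))
(array([199., 156.]), np.float64(25.0), array([25.7, 24.8, 25.6]), array([419.2, 167.3]))
(array([402., 210.]), np.float64(30.5), array([73.6, 23. , 67.7]), array([613.5,  95.9]))
(array([403., 234.]), np.float64(25.0), array([15.1, 11.8, 25.2]), array([611.5,  71.9]))
(array([455., 234.]), np.float64(25.0), array([26.5,  9.7, 26.7]), array([665.5,  65.8]))
(array([355.,  42.]), np.float64(55.5), array([66.2, 60.8, 59.9]), array([580.2, 263.5]), (np.float64(25.0), array([25.6, 25.2, 25.6]), array([581.5, 265.6])))
(array([476.,   5.]), np.float64(25.5), array([50.4, 12.5, 50.4]), array([699.4, 286.4]), None)
(array([253.,  50.]), np.float64(59.0), array([59.5, 62.7, 61.2]), array([473.9, 265.3]), (np.float64(27.5), array([25.9, 25.7, 25.9]), array([472.9, 266. ])))
(array([566., 184.]), np.float64(25.0), array([143.7,  80.4, 153.4]), array([801.4,  91. ]), None)
(array([315., 203.]), np.float64(25.0), array([217.2,  50.1, 185.7]), array([546.2,  89.5]), None)
(array([422., 223.]), np.float64(25.0), array([113.9,  33. , 118.6]), array([644.9,  67.6]), (np.float64(43.0), array([11. , 27.2, 35. ]), array([646.4,  77.8])))
(array([529.9603929 , 129.73090837, 242.89872604]), np.float64(1.4849693991056685))
```

View pics/w8.png

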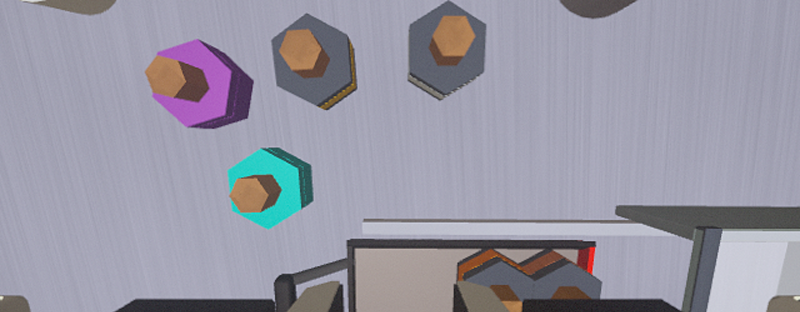

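White's knob is at (453,35) and yellow's at (300,50), both dark bodies with their own bands; the purple (190,80) and turquoise (265,190) decoys stay. Grasping white.

Call:
apply_moves(commands=[{"claw":0.5,"x":0,"y":0,"z":0,"yaw":-0.176},{"claw":0.5,"x":0,"y":0,"z":0,"yaw":-0.176},{"claw":0.5,"x":0,"y":0,"z":0,"yaw":-0.176},{"claw":0.5,"x":0.0333,"y":0.0347,"z":0,"yaw":0},{"claw":0.5,"x":0.0333,"y":0.0347,"z":0,"yaw":0},{"claw":0.5,"x":0.0333,"y":0.0347,"z":0,"yaw":0},{"claw":0.5,"x":0,"y":0,"z":0.05,"yaw":0},{"claw":0.5,"x":0,"y":0,"z":0,"yaw":0},{"claw":0.5,"x":0,"y":0,"z":0,"yaw":0}])

```text
time: 37.48
tcp_pos: [580.9, 264.5, 193.5]
eef_rot: [0.0, 0.535, 0.845, -0.0]
wrist_force: [-0.4, 0.3, 0.3]
finger_gap: 0.501
grasp_force: 0.0
```

```bash
python3 - <<'E'
from h import *
plan([581.2,265.2,62.5],115.3)
E
```

```text
tcp [580.9 264.5 193.5] h 115.33 yaw 0.001 shift x 0.0005 y 0.0005 z 0.1310
```

Call:
apply_moves(commands=[{"claw":0.5,"x":0.0005,"y":0.0005,"z":0.04,"yaw":0},{"claw":0.5,"x":0,"y":0,"z":0.04,"yaw":0},{"claw":0.5,"x":0,"y":0,"z":0.035,"yaw":0},{"claw":0.5,"x":0,"y":0,"z":0.016,"yaw":0},{"claw":0.5,"x":0,"y":0,"z":0,"yaw":0},{"claw":0.1,"x":0,"y":0,"z":0,"yaw":0},{"claw":0.1,"x":0,"y":0,"z":0,"yaw":0},{"claw":0.1,"x":0,"y":0,"z":0,"yaw":0},{"claw":0.1,"x":0,"y":0,"z":0,"yaw":0},{"claw":0.1,"x":0,"y":0,"z":0,"yaw":0},{"claw":0.1,"x":0,"y":0,"z":-0.01,"yaw":0},{"claw":0.1,"x":0,"y":0,"z":-0.04,"yaw":0},{"claw":0.1,"x":0,"y":0,"z":-0.06,"yaw":0.01},{"claw":0.1,"x":0,"y":0,"z":0,"yaw":0},{"claw":0.1,"x":0,"y":0,"z":0,"yaw":0}])

```text
time: 39.35
tcp_pos: [580.1, 265.5, 171.8]
eef_rot: [0.0, 0.538, 0.843, -0.0]
wrist_force: [-0.3, -0.4, -1.2]
finger_gap: 0.281
grasp_force: 25.0
```

```bash
python3 - <<'E'
from h import *
plan([*cell('b',2,-4,-0.8),135],114.75)
E
```

```text
tcp [580.1 265.5 171.8] h 114.86 yaw 0.002 shift x -0.2339 y -0.1166 z 0.0368
```

Call:
apply_moves(commands=[{"claw":0.1,"x":-0.0195,"y":-0.0097,"z":0,"yaw":0.002},{"claw":0.1,"x":-0.039,"y":-0.0194,"z":0,"yaw":0},{"claw":0.1,"x":-0.039,"y":-0.0194,"z":0,"yaw":0},{"claw":0.1,"x":-0.039,"y":-0.0194,"z":0,"yaw":0},{"claw":0.1,"x":-0.039,"y":-0.0194,"z":0,"yaw":0},{"claw":0.1,"x":-0.039,"y":-0.0194,"z":0,"yaw":0},{"claw":0.1,"x":-0.0195,"y":-0.0097,"z":0,"yaw":0},{"claw":0.1,"x":0,"y":0,"z":0.02,"yaw":0},{"claw":0.1,"x":0,"y":0,"z":0.017,"yaw":0},{"claw":0.1,"x":0,"y":0,"z":0,"yaw":0},{"claw":0.1,"x":0,"y":0,"z":0,"yaw":0}])

```text
time: 40.72
tcp_pos: [572.5, 5.2, 134.7]
eef_rot: [-0.0, 0.539, 0.842, -0.0]
wrist_force: [0.5, -0.3, -0.5]
finger_gap: 0.277
grasp_force: 25.0
```

```bash
python3 - <<'E'
from h import *
plan([*cell('b',2,-4,-0.8),72],114.75)
E
```

```text
tcp [572.5   5.2 134.7] h 114.8 yaw 0.001 shift x -0.0007 y -0.0007 z 0.0627
```

Call:
apply_moves(commands=[{"claw":0.1,"x":-0.0007,"y":-0.0007,"z":0.02,"yaw":0},{"claw":0.1,"x":0,"y":0,"z":0.02,"yaw":0},{"claw":0.1,"x":0,"y":0,"z":0.01,"yaw":0},{"claw":0.1,"x":0,"y":0,"z":0.007,"yaw":0},{"claw":0.1,"x":0,"y":0,"z":0.004,"yaw":0},{"claw":0.1,"x":0,"y":0,"z":0.001,"yaw":0},{"claw":0.1,"x":0,"y":0,"z":0,"yaw":0}])

```text
time: 41.6
tcp_pos: [572.4, 3.9, 73.1]
eef_rot: [0.0, 0.539, 0.842, 0.0]
wrist_force: [-0.1, -0.1, -1.6]
finger_gap: 0.278
grasp_force: 25.0
```

Call:
apply_moves(commands=[{"claw":0.1,"x":-0.001,"y":0.0017,"z":0,"yaw":0},{"claw":0.1,"x":-0.001,"y":0.0017,"z":0,"yaw":0},{"claw":0.1,"x":0,"y":0,"z":0,"yaw":0}])

```text
time: 41.98
tcp_pos: [576.4, 3.4, 72.9]
eef_rot: [0.0, 0.539, 0.842, 0.0]
wrist_force: [-0.9, 0.6, -1.3]
finger_gap: 0.279
grasp_force: 25.0
```

Call:
apply_moves(commands=[{"claw":0.1,"x":-0.0005,"y":0.0009,"z":0,"yaw":0},{"claw":0.1,"x":-0.0005,"y":0.0009,"z":0,"yaw":0},{"claw":0.1,"x":0,"y":0,"z":0,"yaw":0}])

```text
time: 42.35
tcp_pos: [577.4, 3.3, 72.8]
eef_rot: [-0.0, 0.539, 0.842, -0.001]
wrist_force: [-5.8, 0.2, 4.5]
finger_gap: 0.279
grasp_force: 25.0
```

Call:
apply_moves(commands=[{"claw":0.1,"x":0.0009,"y":0.0005,"z":0,"yaw":0},{"claw":0.1,"x":0.0009,"y":0.0005,"z":0,"yaw":0},{"claw":0.1,"x":0,"y":0,"z":0,"yaw":0}])

```text
time: 42.72
tcp_pos: [577.5, 3.9, 72.9]
eef_rot: [-0.0, 0.54, 0.842, -0.002]
wrist_force: [-5.4, -3.5, 6.8]
finger_gap: 0.277
grasp_force: 25.0
```

Call:
apply_moves(commands=[{"claw":0.5,"x":0,"y":0,"z":0,"yaw":0},{"claw":0.5,"x":0,"y":0,"z":0,"yaw":0},{"claw":0.5,"x":0,"y":0,"z":-0.03,"yaw":0},{"claw":0.5,"x":0,"y":0,"z":-0.06,"yaw":0},{"claw":0.5,"x":0,"y":0,"z":-0.05,"yaw":-0.05},{"claw":0.5,"x":0,"y":0,"z":0,"yaw":0},{"claw":0.5,"x":0,"y":0,"z":0,"yaw":0}])

```text
time: 43.6
tcp_pos: [578.3, 5.1, 212.3]
eef_rot: [0.0, 0.518, 0.855, -0.0]
wrist_force: [0.5, -0.5, -1.3]
finger_gap: 0.504
grasp_force: 0.0
```

```bash
python3 - <<'E'
from h import *
cs=camera_info('scene')
for c,st in blobs(get_image('scene'),(4,110,50),(16,220,200),40): print(c,plane(cs,[c],85)[0].round(0))
plan([473,265.8,190],118)
E
```

```text
[33.1 14.5] [-714. -699.   85.]
[16.9 38.8] [-582. -763.   85.]
[534.5  35.1] [ 148. 1019.   85.]
[415.6 133.2] [396. 381.  85.]
[376.5 138.7] [369. 260.  85.]
[356.  158.9] [416. 170.  85.]
[429.1 158.3] [496. 371.  85.]
[393.7 164.8] [477. 263.  85.]
[325.1 221.5] [576.   3.  85.]
[348.4 225.5] [611.  57.  85.]
[332.1 240.4] [635.  -1.  85.]
[355.5 245.1] [671.  50.  85.]
[350.7 261.3] [708.  19.  85.]
tcp [577.9   5.1 211.7] h 117.59 yaw -0.007 shift x 0.2794 y 0.0298 z 0.0217
```

Yellow has not moved. Going to it.

Call:
apply_moves(commands=[{"claw":0.5,"x":0.0466,"y":0.005,"z":0,"yaw":-0.007},{"claw":0.5,"x":0.0466,"y":0.005,"z":0,"yaw":0},{"claw":0.5,"x":0.0466,"y":0.005,"z":0,"yaw":0},{"claw":0.5,"x":0.0466,"y":0.005,"z":0,"yaw":0},{"claw":0.5,"x":0.0466,"y":0.005,"z":0,"yaw":0},{"claw":0.5,"x":0.0466,"y":0.005,"z":0.02,"yaw":0},{"claw":0.5,"x":0,"y":0,"z":0,"yaw":0},{"claw":0.5,"x":0,"y":0,"z":0,"yaw":0}])

```text
time: 44.65
tcp_pos: [473.5, 265.8, 191.7]
eef_rot: [-0.0, 0.515, 0.857, -0.001]
wrist_force: [0.2, -0.4, 0.2]
finger_gap: 0.498
grasp_force: 0.0
```

```bash
python3 - <<'E'
from h import *
plan([473,265.8,62.5],118)
E
```

```text
tcp [473.5 265.8 191.7] h 118.04 yaw 0.001 shift x 0.0003 y -0.0005 z 0.1292
```

Call:
apply_moves(commands=[{"claw":0.5,"x":0,"y":-0.0005,"z":0.04,"yaw":0},{"claw":0.5,"x":0,"y":0,"z":0.04,"yaw":0},{"claw":0.5,"x":0,"y":0,"z":0.035,"yaw":0},{"claw":0.5,"x":0,"y":0,"z":0.014,"yaw":0},{"claw":0.5,"x":0,"y":0,"z":0,"yaw":0},{"claw":0.1,"x":0,"y":0,"z":0,"yaw":0},{"claw":0.1,"x":0,"y":0,"z":0,"yaw":0},{"claw":0.1,"x":0,"y":0,"z":0,"yaw":0},{"claw":0.1,"x":0,"y":0,"z":0,"yaw":0},{"claw":0.1,"x":0,"y":0,"z":0,"yaw":0},{"claw":0.1,"x":0,"y":0,"z":-0.01,"yaw":0},{"claw":0.1,"x":0,"y":0,"z":-0.04,"yaw":0},{"claw":0.1,"x":0,"y":0,"z":-0.06,"yaw":0.057},{"claw":0.1,"x":0,"y":0,"z":0,"yaw":0},{"claw":0.1,"x":0,"y":0,"z":0,"yaw":0}])

```text
time: 46.52
tcp_pos: [473.3, 265.5, 173.7]
eef_rot: [0.0, 0.539, 0.842, -0.0]
wrist_force: [-0.6, -0.1, -2.9]
finger_gap: 0.28
grasp_force: 25.0
```

```bash
python3 - <<'E'
from h import *
plan([*cell('a',3,-4,1),135],114.75)
E
```

```text
tcp [473.3 265.5 173.7] h 114.75 yaw -0.000 shift x -0.2170 y -0.0187 z 0.0387
```

Call:
apply_moves(commands=[{"claw":0.1,"x":-0.0217,"y":-0.0019,"z":0,"yaw":0},{"claw":0.1,"x":-0.0434,"y":-0.0037,"z":0,"yaw":0},{"claw":0.1,"x":-0.0434,"y":-0.0037,"z":0,"yaw":0},{"claw":0.1,"x":-0.0434,"y":-0.0037,"z":0,"yaw":0},{"claw":0.1,"x":-0.0434,"y":-0.0037,"z":0,"yaw":0},{"claw":0.1,"x":-0.0217,"y":-0.0019,"z":0,"yaw":0},{"claw":0.1,"x":0,"y":0,"z":0.02,"yaw":0},{"claw":0.1,"x":0,"y":0,"z":0.02,"yaw":0},{"claw":0.1,"x":0,"y":0,"z":0,"yaw":0},{"claw":0.1,"x":0,"y":0,"z":0,"yaw":0}])

```text
time: 47.78
tcp_pos: [547.0, 61.5, 133.5]
eef_rot: [-0.001, 0.539, 0.842, -0.0]
wrist_force: [-0.4, 0.6, -2.4]
finger_gap: 0.277
grasp_force: 25.0
```

```bash
python3 - <<'E'
from h import *
plan([*cell('a',3,-4,1),72],114.75)
E
```

```text
tcp [547.   61.5 133.5] h 114.8 yaw 0.001 shift x -0.0009 y -0.0003 z 0.0615
```

Call:
apply_moves(commands=[{"claw":0.1,"x":-0.0009,"y":-0.0003,"z":0.02,"yaw":0},{"claw":0.1,"x":0,"y":0,"z":0.02,"yaw":0},{"claw":0.1,"x":0,"y":0,"z":0.01,"yaw":0},{"claw":0.1,"x":0,"y":0,"z":0.006,"yaw":0},{"claw":0.1,"x":0,"y":0,"z":0.003,"yaw":0},{"claw":0.1,"x":0,"y":0,"z":0.001,"yaw":0},{"claw":0.1,"x":0,"y":0,"z":0,"yaw":0}])

```text
time: 48.65
tcp_pos: [547.6, 60.5, 74.6]
eef_rot: [0.0, 0.539, 0.842, 0.0]
wrist_force: [-1.9, -0.6, 4.7]
finger_gap: 0.279
grasp_force: 25.0
```

Call:
apply_moves(commands=[{"claw":0.1,"x":-0.001,"y":0.0017,"z":0,"yaw":0},{"claw":0.1,"x":-0.001,"y":0.0017,"z":0,"yaw":0},{"claw":0.1,"x":0,"y":0,"z":0,"yaw":0}])

```text
time: 49.02
tcp_pos: [550.4, 60.2, 74.6]
eef_rot: [-0.0, 0.539, 0.842, -0.001]
wrist_force: [-6.6, 0.8, 10.4]
finger_gap: 0.277
grasp_force: 25.0
```

Call:
apply_moves(commands=[{"claw":0.1,"x":-0.0005,"y":0.0009,"z":0,"yaw":0},{"claw":0.1,"x":-0.0005,"y":0.0009,"z":0,"yaw":0},{"claw":0.1,"x":0,"y":0,"z":0,"yaw":0}])

```text
time: 49.4
tcp_pos: [552.2, 60.0, 74.6]
eef_rot: [-0.0, 0.539, 0.842, -0.001]
wrist_force: [-7.0, -0.1, 11.5]
finger_gap: 0.276
grasp_force: 25.0
```

Call:
apply_moves(commands=[{"claw":0.1,"x":-0.0005,"y":0.0009,"z":0,"yaw":0},{"claw":0.1,"x":0,"y":0,"z":0,"yaw":0}])

```text
time: 49.65
tcp_pos: [553.2, 60.0, 74.7]
eef_rot: [-0.0, 0.539, 0.842, -0.001]
wrist_force: [-7.2, 1.3, 11.2]
finger_gap: 0.279
grasp_force: 25.0
```

Call:
apply_moves(commands=[{"claw":0.1,"x":0,"y":0,"z":-0.001,"yaw":0},{"claw":0.1,"x":-0.0005,"y":0.0009,"z":0,"yaw":0},{"claw":0.1,"x":-0.0005,"y":0.0009,"z":0,"yaw":0},{"claw":0.1,"x":0,"y":0,"z":0,"yaw":0}])

```text
time: 50.15
tcp_pos: [556.8, 59.5, 74.7]
eef_rot: [-0.0, 0.539, 0.842, 0.0]
wrist_force: [0.9, -0.0, -2.5]
finger_gap: 0.276
grasp_force: 25.0
```

Call:
apply_moves(commands=[{"claw":0.5,"x":0,"y":0,"z":0,"yaw":0},{"claw":0.5,"x":0,"y":0,"z":0,"yaw":0},{"claw":0.5,"x":0,"y":0,"z":-0.03,"yaw":0},{"claw":0.5,"x":0,"y":0,"z":-0.06,"yaw":0},{"claw":0.5,"x":0,"y":0,"z":-0.06,"yaw":0.17},{"claw":0.5,"x":0,"y":0,"z":-0.03,"yaw":0.17},{"claw":0.5,"x":0,"y":0,"z":0,"yaw":0.17},{"claw":0.5,"x":0,"y":0,"z":0,"yaw":0},{"claw":0.5,"x":0,"y":0,"z":0,"yaw":0}])

```text
time: 51.28
tcp_pos: [556.2, 59.7, 254.4]
eef_rot: [-0.0, 0.733, 0.681, -0.0]
wrist_force: [-0.4, -0.1, -0.8]
finger_gap: 0.497
grasp_force: 0.0
```

```bash
python3 - <<'E'
from h import *
plan([620,-75,260],86)
E
```

```text
tcp [556.2  59.7 254.4] h 85.77 yaw -0.004 shift x -0.1299 y 0.0730 z -0.0056
```

Call:
apply_moves(commands=[{"claw":0.5,"x":-0.0433,"y":0.0243,"z":0,"yaw":0},{"claw":0.5,"x":-0.0433,"y":0.0243,"z":0,"yaw":0},{"claw":0.5,"x":-0.0433,"y":0.0243,"z":0,"yaw":0},{"claw":0.5,"x":0,"y":0,"z":0,"yaw":0},{"claw":0.5,"x":0,"y":0,"z":0,"yaw":0}])

```text
time: 51.9
tcp_pos: [618.6, -75.0, 254.0]
eef_rot: [-0.001, 0.734, 0.68, -0.0]
wrist_force: [-0.1, 0.2, -0.7]
finger_gap: 0.501
grasp_force: 0.0
```

```bash
python3 - <<'E'
from h import *
ci=camera_info('wrist');im=save('wrist','w9',crop=(0,0,640,250),s=1.25)
for o in knobs(im,ci): print(o)
for o in tins(im,ci,10,235): print(o[1:4],traycoord(o[3]))
print(pose())
E
```

```text
(array([237.,  40.]), np.float64(25.5), array([26. , 25.6, 25.7]), array([557.3,  60.3]), array([-32.9,  27.7]))
(array([306.,  40.]), np.float64(25.5), array([25.8, 25.6, 25.9]), array([618.3,  55.3]), array([28.3, 28.2]))
(array([374.,  43.]), np.float64(25.0), array([25.8, 25. , 25.6]), array([678.1,  48.7]), array([88.4, 27.1]))
(array([273., 104.]), np.float64(24.5), array([25.5, 25.2, 26. ]), array([583.5,   3.4]), array([ -1.5, -26.7]))
(array([338., 105.]), np.float64(25.5), array([26.2, 25. , 25.8]), array([643.4,  -2.2]), array([ 58.6, -26.7]))
(np.float64(55.0), array([176.4, 192.7,  70.6]), array([744. ,  -1.8])) [158.7 -17.1]
(np.float64(25.0), array([288.2, 136.8, 301.5]), array([566.9,  27.3])) [-20.3  -4.4]
(np.float64(55.0), array([107. , 106.6,  20.8]), array([419.2,  47.8])) [-169.3    2.5]
(np.float64(8.0), array([23. , 40.7, 42.1]), array([948.5,   2.1])) [362.    5.5]
(np.float64(8.5), array([40.3, 51.4, 64.1]), array([952.4, -73.8])) [372.8 -69.8]
(array([618.55643835, -74.28052415, 254.31998322]), np.float64(1.495479493734322))
```

View pics/w9.png

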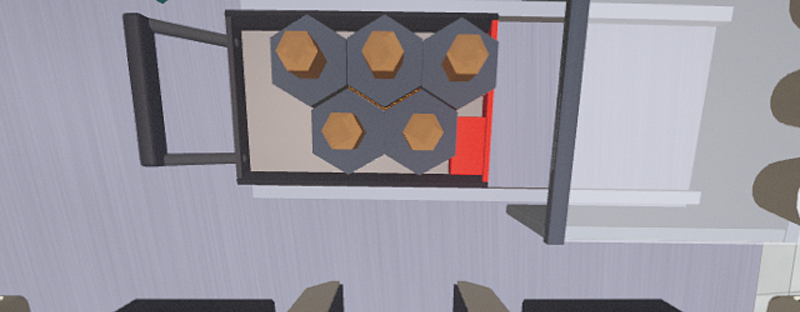

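All five tins are packed and upright. The last push moved the tray itself about 6 mm. There is a ~2 mm slit between the rows at (385,95), so I'll nudge the b row towards +y.

Call:
apply_moves(commands=[{"claw":0.5,"x":0,"y":0,"z":0,"yaw":-0.169},{"claw":0.5,"x":0,"y":0,"z":0,"yaw":-0.169},{"claw":0.5,"x":0,"y":0,"z":0,"yaw":-0.169},{"claw":0.5,"x":0.0275,"y":0.0263,"z":0,"yaw":0},{"claw":0.5,"x":0.0276,"y":0.0264,"z":0.04,"yaw":0},{"claw":0.5,"x":0,"y":0,"z":0.04,"yaw":0},{"claw":0.5,"x":0,"y":0,"z":0,"yaw":0},{"claw":0.5,"x":0,"y":0,"z":0,"yaw":0}])

```text
time: 52.95
tcp_pos: [644.4, -2.9, 176.1]
eef_rot: [0.0, 0.54, 0.842, 0.0]
wrist_force: [0.1, 0.5, 0.7]
finger_gap: 0.501
grasp_force: 0.0
```

```bash
python3 - <<'E'
from h import *
plan([643.2,-2,76],114.75)
E
```

```text
tcp [644.4  -2.9 176.1] h 114.64 yaw -0.002 shift x 0.0013 y -0.0007 z 0.1001
```

Call:
apply_moves(commands=[{"claw":0.5,"x":0.0013,"y":-0.0007,"z":0.05,"yaw":-0.002},{"claw":0.5,"x":0,"y":0,"z":0.04,"yaw":0},{"claw":0.5,"x":0,"y":0,"z":0.01,"yaw":0},{"claw":0.5,"x":0,"y":0,"z":0,"yaw":0},{"claw":0.1,"x":0,"y":0,"z":0,"yaw":0},{"claw":0.1,"x":0,"y":0,"z":0,"yaw":0},{"claw":0.1,"x":0,"y":0,"z":0,"yaw":0},{"claw":0.1,"x":0,"y":0,"z":0,"yaw":0},{"claw":0.1,"x":0,"y":0,"z":0,"yaw":0}], force=15)

```text
time: 54.08
tcp_pos: [642.6, -3.2, 75.6]
eef_rot: [0.0, 0.54, 0.842, -0.001]
wrist_force: [-2.7, -1.9, 8.1]
finger_gap: 0.279
grasp_force: 15.0
```

Call:
apply_moves(commands=[{"claw":0.1,"x":0.0009,"y":0.0005,"z":0,"yaw":0},{"claw":0.1,"x":0.0009,"y":0.0005,"z":0,"yaw":0},{"claw":0.1,"x":0,"y":0,"z":0,"yaw":0}])

```text
time: 54.45
tcp_pos: [642.6, -2.6, 75.7]
eef_rot: [0.001, 0.54, 0.842, -0.002]
wrist_force: [-3.6, -5.6, 10.1]
finger_gap: 0.28
grasp_force: 15.0
```

Call:
apply_moves(commands=[{"claw":0.1,"x":0.0009,"y":0.0005,"z":0,"yaw":0},{"claw":0.1,"x":0,"y":0,"z":0,"yaw":0}])

```text
time: 54.7
tcp_pos: [642.7, -1.7, 75.6]
eef_rot: [0.001, 0.54, 0.842, -0.002]
wrist_force: [-3.4, -6.2, 9.3]
finger_gap: 0.274
grasp_force: 15.0
```

Call:
apply_moves(commands=[{"claw":0.1,"x":0.0009,"y":0.0005,"z":0,"yaw":0},{"claw":0.1,"x":0,"y":0,"z":0,"yaw":0}])

```text
time: 54.95
tcp_pos: [642.8, -1.0, 75.7]
eef_rot: [0.001, 0.54, 0.842, -0.002]
wrist_force: [-3.4, -6.2, 10.1]
finger_gap: 0.281
grasp_force: 15.0
```

Call:
apply_moves(commands=[{"claw":0.1,"x":0.0009,"y":0.0005,"z":0,"yaw":0},{"claw":0.1,"x":0,"y":0,"z":0,"yaw":0}])

```text
time: 55.2
tcp_pos: [642.8, -0.4, 75.7]
eef_rot: [0.001, 0.54, 0.841, -0.002]
wrist_force: [-4.8, -7.9, 9.9]
finger_gap: 0.277
grasp_force: 15.0
```

Call:
apply_moves(commands=[{"claw":0.1,"x":0.0009,"y":0.0005,"z":0,"yaw":0},{"claw":0.1,"x":0,"y":0,"z":0,"yaw":0}])

```text
time: 55.45
tcp_pos: [642.8, 0.1, 75.7]
eef_rot: [0.001, 0.54, 0.841, -0.002]
wrist_force: [-4.4, -8.1, 11.6]
finger_gap: 0.278
grasp_force: 15.0
```

Call:
apply_moves(commands=[{"claw":0.5,"x":0,"y":0,"z":0,"yaw":0},{"claw":0.5,"x":0,"y":0,"z":0,"yaw":0},{"claw":0.5,"x":0,"y":0,"z":-0.02,"yaw":0},{"claw":0.5,"x":0,"y":0,"z":-0.03,"yaw":0},{"claw":0.5,"x":0.0131,"y":-0.0263,"z":0,"yaw":0},{"claw":0.5,"x":0.0131,"y":-0.0262,"z":0,"yaw":0},{"claw":0.5,"x":0,"y":0,"z":0,"yaw":0},{"claw":0.5,"x":0,"y":0,"z":0,"yaw":0}])

```text
time: 56.45
tcp_pos: [585.9, 5.6, 125.8]
eef_rot: [0.001, 0.54, 0.842, 0.001]
wrist_force: [-0.1, -0.4, 0.3]
finger_gap: 0.501
grasp_force: 0.0
```

```bash
python3 - <<'E'
from h import *
plan([583.3,3.4,76.5],114.75)
E
```

```text
tcp [585.9   5.6 125.8] h 114.7 yaw -0.001 shift x -0.0009 y -0.0033 z 0.0493
```

Call:
apply_moves(commands=[{"claw":0.5,"x":-0.0009,"y":-0.0033,"z":0.03,"yaw":0},{"claw":0.5,"x":0,"y":0,"z":0.018,"yaw":0},{"claw":0.5,"x":0,"y":0,"z":0,"yaw":0},{"claw":0.1,"x":0,"y":0,"z":0,"yaw":0},{"claw":0.1,"x":0,"y":0,"z":0,"yaw":0},{"claw":0.1,"x":0,"y":0,"z":0,"yaw":0},{"claw":0.1,"x":0,"y":0,"z":0,"yaw":0},{"claw":0.1,"x":0,"y":0,"z":-0.001,"yaw":0},{"claw":0.1,"x":0,"y":0,"z":0,"yaw":0}])

```text
time: 57.58
tcp_pos: [582.1, 3.1, 77.7]
eef_rot: [-0.0, 0.54, 0.842, -0.0]
wrist_force: [-0.3, 0.8, -1.4]
finger_gap: 0.276
grasp_force: 15.0
```

Call:
apply_moves(commands=[{"claw":0.1,"x":0.0009,"y":0.0005,"z":0,"yaw":0},{"claw":0.1,"x":0.0009,"y":0.0005,"z":0,"yaw":0},{"claw":0.1,"x":0,"y":0,"z":0,"yaw":0}])

```text
time: 57.95
tcp_pos: [582.2, 5.4, 77.7]
eef_rot: [-0.0, 0.539, 0.842, -0.0]
wrist_force: [-0.5, -0.2, -1.3]
finger_gap: 0.28
grasp_force: 15.0
```

Call:
apply_moves(commands=[{"claw":0.1,"x":0.0009,"y":0.0005,"z":0,"yaw":0},{"claw":0.1,"x":0,"y":0,"z":0,"yaw":0}])

```text
time: 58.2
tcp_pos: [582.3, 6.2, 77.8]
eef_rot: [-0.0, 0.54, 0.842, -0.0]
wrist_force: [-1.2, -0.6, -1.4]
finger_gap: 0.277
grasp_force: 15.0
```

Call:
apply_moves(commands=[{"claw":0.1,"x":0.0009,"y":0.0005,"z":0,"yaw":0},{"claw":0.1,"x":0,"y":0,"z":0,"yaw":0}])

```text
time: 58.45
tcp_pos: [582.2, 6.5, 77.7]
eef_rot: [0.0, 0.54, 0.842, -0.001]
wrist_force: [-1.1, -4.0, 0.1]
finger_gap: 0.277
grasp_force: 15.0
```

Call:
apply_moves(commands=[{"claw":0.1,"x":-0.0007,"y":0.0013,"z":0.0005,"yaw":0},{"claw":0.1,"x":0,"y":0,"z":0.0005,"yaw":0},{"claw":0.1,"x":0,"y":0,"z":0,"yaw":0}])

```text
time: 58.82
tcp_pos: [582.6, 6.5, 77.4]
eef_rot: [-0.0, 0.54, 0.842, -0.001]
wrist_force: [-6.5, -4.6, 11.6]
finger_gap: 0.28
grasp_force: 15.0
```

Call:
apply_moves(commands=[{"claw":0.5,"x":0,"y":0,"z":0,"yaw":0},{"claw":0.5,"x":0,"y":0,"z":0,"yaw":0},{"claw":0.5,"x":0,"y":0,"z":-0.02,"yaw":0},{"claw":0.5,"x":0,"y":0,"z":-0.03,"yaw":0},{"claw":0.5,"x":0.029,"y":0,"z":0,"yaw":0},{"claw":0.5,"x":0.029,"y":0,"z":0,"yaw":0},{"claw":0.5,"x":0,"y":0,"z":0,"yaw":0},{"claw":0.5,"x":0,"y":0,"z":0,"yaw":0}])

```text
time: 59.82
tcp_pos: [560.1, 59.7, 126.7]
eef_rot: [0.0, 0.54, 0.842, 0.0]
wrist_force: [0.1, -0.1, 0.0]
finger_gap: 0.502
grasp_force: 0.0
```

```bash
python3 - <<'E'
from h import *
plan([557.0,60.3,76.5],114.75)
E
```

```text
tcp [560.1  59.7 126.7] h 114.7 yaw -0.001 shift x 0.0018 y -0.0025 z 0.0502
```

Call:
apply_moves(commands=[{"claw":0.5,"x":0.0018,"y":-0.0025,"z":0.03,"yaw":0},{"claw":0.5,"x":0,"y":0,"z":0.02,"yaw":0},{"claw":0.5,"x":0,"y":0,"z":0,"yaw":0},{"claw":0.1,"x":0,"y":0,"z":0,"yaw":0},{"claw":0.1,"x":0,"y":0,"z":0,"yaw":0},{"claw":0.1,"x":0,"y":0,"z":0,"yaw":0},{"claw":0.1,"x":0,"y":0,"z":0,"yaw":0},{"claw":0.1,"x":0,"y":0,"z":0,"yaw":0}])

```text
time: 60.82
tcp_pos: [556.9, 60.3, 77.4]
eef_rot: [0.0, 0.54, 0.842, 0.0]
wrist_force: [-0.7, -1.2, 6.3]
finger_gap: 0.278
grasp_force: 15.0
```

Call:
apply_moves(commands=[{"claw":0.1,"x":-0.0005,"y":0.0009,"z":-0.0005,"yaw":0},{"claw":0.1,"x":0,"y":0,"z":0,"yaw":0}])

```text
time: 61.08
tcp_pos: [557.3, 60.3, 77.4]
eef_rot: [-0.0, 0.54, 0.842, -0.0]
wrist_force: [-2.8, -0.5, 6.7]
finger_gap: 0.279
grasp_force: 15.0
```

Call:
apply_moves(commands=[{"claw":0.1,"x":-0.0003,"y":0.0005,"z":0,"yaw":0},{"claw":0.1,"x":-0.0003,"y":0.0005,"z":0,"yaw":0},{"claw":0.1,"x":0,"y":0,"z":0,"yaw":0}])

```text
time: 61.45
tcp_pos: [557.5, 60.2, 77.4]
eef_rot: [-0.001, 0.539, 0.842, -0.001]
wrist_force: [-5.8, -1.3, 9.3]
finger_gap: 0.281
grasp_force: 15.0
```

Call:
apply_moves(commands=[{"claw":0.5,"x":0,"y":0,"z":0,"yaw":0},{"claw":0.5,"x":0,"y":0,"z":0,"yaw":0},{"claw":0.5,"x":0,"y":0,"z":-0.02,"yaw":0},{"claw":0.5,"x":0,"y":0,"z":-0.05,"yaw":0},{"claw":0.5,"x":0,"y":0,"z":-0.06,"yaw":0.169},{"claw":0.5,"x":0,"y":0,"z":-0.05,"yaw":0.169},{"claw":0.5,"x":0,"y":0,"z":0,"yaw":0.169},{"claw":0.5,"x":-0.0433,"y":0.0243,"z":0,"yaw":0},{"claw":0.5,"x":-0.0433,"y":0.0243,"z":0,"yaw":0},{"claw":0.5,"x":-0.0433,"y":0.0243,"z":0,"yaw":0},{"claw":0.5,"x":0,"y":0,"z":0,"yaw":0},{"claw":0.5,"x":0,"y":0,"z":0,"yaw":0}])

```text
time: 62.95
tcp_pos: [621.5, -74.1, 257.1]
eef_rot: [-0.0, 0.733, 0.68, 0.0]
wrist_force: [-1.4, 0.9, 0.3]
finger_gap: 0.5
grasp_force: 0.0
```

```bash
python3 - <<'E'
from h import *
ci=camera_info('wrist');im=save('wrist','w10',crop=(80,0,480,200),s=2)
for o in knobs(im,ci): print(o)
print(pose())
g=cv2.cvtColor(im,cv2.COLOR_RGB2GRAY)
P=lambda px,z:plane(ci,[px],z)[0].round(1)
m=(g<75)
for r in (40,70,100):
    xs=np.where(m[r,80:150])[0]+80; print(r,xs.min(),xs.max(),P((xs.min(),r),95)[:2],P((xs.max(),r),95)[:2])
E
```

```text
(array([235.,  41.]), np.float64(25.0), array([26. , 25.9, 25.9]), array([558. ,  60.8]), array([-32.2,  28.2]))
(array([303.,  42.]), np.float64(25.5), array([26.1, 25. , 25.7]), array([618.4,  55.6]), array([28.4, 28.5]))
(array([370.,  43.]), np.float64(25.0), array([25.8, 25.8, 25.8]), array([678.2,  49.8]), array([88.5, 28.3]))
(array([270., 102.]), np.float64(25.5), array([25.5, 25.2, 26. ]), array([583.7,   6.4]), array([ -1.7, -23.7]))
(array([335., 103.]), np.float64(24.0), array([26. , 25.5, 25.8]), array([6.437e+02, 6.000e-01]), array([ 58.6, -23.9]))
(array([621.36630477, -73.47768442, 257.23487471]), np.float64(1.49623945335988))
40 100 122 [432.   74.3] [452.4  72.6]
70 104 125 [429.9  48.2] [449.8  46.5]
100 108 129 [427.8  21.1] [448.   19.4]
```

View pics/w10.png

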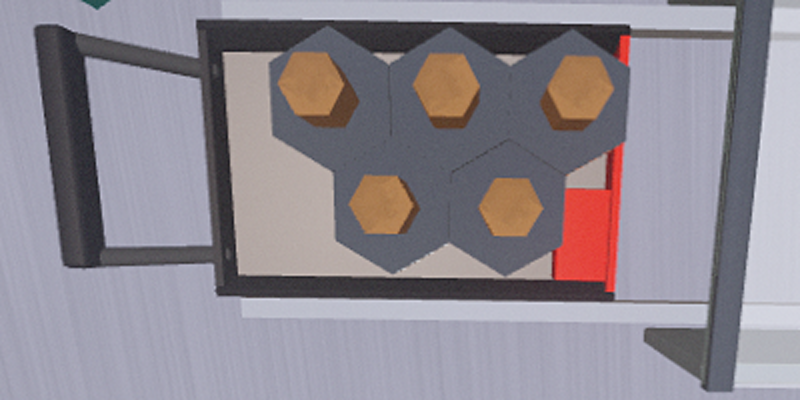

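The rows are now closed with no visible gaps: row spacing is 52.1 mm and in-row spacing 60.1–60.6 mm, with a1 at the red wall and b1 at the filler. Next I'll grip the handle at crop (70,145).

Call:
apply_moves(commands=[{"claw":0.5,"x":0,"y":0,"z":0,"yaw":0.017},{"claw":0.5,"x":0.0199,"y":-0.0394,"z":0,"yaw":0},{"claw":0.5,"x":0.0199,"y":-0.0394,"z":0,"yaw":0},{"claw":0.5,"x":0.0199,"y":-0.0394,"z":0,"yaw":0},{"claw":0.5,"x":0.0199,"y":-0.0394,"z":0,"yaw":0},{"claw":0.5,"x":0.0198,"y":-0.0393,"z":0,"yaw":0},{"claw":0.5,"x":0,"y":0,"z":0.05,"yaw":0},{"claw":0.5,"x":0,"y":0,"z":0.04,"yaw":0},{"claw":0.5,"x":0,"y":0,"z":0,"yaw":0},{"claw":0.5,"x":0,"y":0,"z":0,"yaw":0}])

```text
time: 64.25
tcp_pos: [435.3, 43.2, 168.4]
eef_rot: [0.0, 0.739, 0.674, 0.0]
wrist_force: [0.7, 0.6, 0.7]
finger_gap: 0.5
grasp_force: 0.0
```

```bash
python3 - <<'E'
from h import *
plan([434.5,43.4,67],84.75)
E
```

```text
tcp [435.3  43.2 168.4] h 84.72 yaw -0.000 shift x 0.0002 y -0.0008 z 0.1014
```

Call:
apply_moves(commands=[{"claw":0.5,"x":0,"y":-0.0008,"z":0.05,"yaw":0},{"claw":0.5,"x":0,"y":0,"z":0.04,"yaw":0},{"claw":0.5,"x":0,"y":0,"z":0.011,"yaw":0},{"claw":0.5,"x":0,"y":0,"z":0,"yaw":0},{"claw":0.1,"x":0,"y":0,"z":0,"yaw":0},{"claw":0.1,"x":0,"y":0,"z":0,"yaw":0},{"claw":0.1,"x":0,"y":0,"z":0,"yaw":0},{"claw":0.1,"x":0,"y":0,"z":0,"yaw":0},{"claw":0.1,"x":0,"y":0,"z":0,"yaw":0},{"claw":0.1,"x":0,"y":0,"z":0,"yaw":0}], force=30)

```text
time: 65.5
tcp_pos: [433.9, 42.4, 66.6]
eef_rot: [0.0, 0.739, 0.674, -0.0]
wrist_force: [-1.2, -0.4, 7.5]
finger_gap: 0.149
grasp_force: 30.0
```

Call:
apply_moves(commands=[{"claw":0.1,"x":0,"y":0.002,"z":0,"yaw":0},{"claw":0.1,"x":0,"y":0.004,"z":0,"yaw":0},{"claw":0.1,"x":0,"y":0.006,"z":0,"yaw":0},{"claw":0.1,"x":0,"y":0.008,"z":0,"yaw":0},{"claw":0.1,"x":0,"y":0.008,"z":0,"yaw":0},{"claw":0.1,"x":0,"y":0.008,"z":0,"yaw":0},{"claw":0.1,"x":0,"y":0.008,"z":0,"yaw":0},{"claw":0.1,"x":0,"y":0.008,"z":0,"yaw":0},{"claw":0.1,"x":0,"y":0.008,"z":0,"yaw":0},{"claw":0.1,"x":0,"y":0.008,"z":0,"yaw":0},{"claw":0.1,"x":0,"y":0.008,"z":0,"yaw":0},{"claw":0.1,"x":0,"y":0.006,"z":0,"yaw":0},{"claw":0.1,"x":0,"y":0.004,"z":0,"yaw":0},{"claw":0.1,"x":0,"y":0.002,"z":0,"yaw":0},{"claw":0.1,"x":0,"y":0,"z":0,"yaw":0}])

```text
time: 67.38
tcp_pos: [520.1, 34.5, 66.6]
eef_rot: [-0.0, 0.739, 0.674, -0.001]
wrist_force: [-5.9, 1.2, 11.8]
finger_gap: 0.145
grasp_force: 30.0
```

Call:
apply_moves(commands=[{"claw":0.1,"x":0,"y":0.002,"z":-0.001,"yaw":0},{"claw":0.1,"x":0,"y":0.004,"z":0,"yaw":0},{"claw":0.1,"x":0,"y":0.006,"z":0,"yaw":0},{"claw":0.1,"x":0,"y":0.008,"z":0,"yaw":0},{"claw":0.1,"x":0,"y":0.008,"z":0,"yaw":0},{"claw":0.1,"x":0,"y":0.008,"z":0,"yaw":0},{"claw":0.1,"x":0,"y":0.008,"z":0,"yaw":0},{"claw":0.1,"x":0,"y":0.008,"z":0,"yaw":0},{"claw":0.1,"x":0,"y":0.008,"z":0,"yaw":0},{"claw":0.1,"x":0,"y":0.008,"z":0,"yaw":0},{"claw":0.1,"x":0,"y":0.008,"z":0,"yaw":0},{"claw":0.1,"x":0,"y":0.006,"z":0,"yaw":0},{"claw":0.1,"x":0,"y":0.004,"z":0,"yaw":0},{"claw":0.1,"x":0,"y":0.002,"z":0,"yaw":0},{"claw":0.1,"x":0,"y":0,"z":0,"yaw":0}])

```text
time: 69.25
tcp_pos: [606.9, 26.8, 66.8]
eef_rot: [-0.001, 0.739, 0.674, -0.002]
wrist_force: [-6.8, 2.2, 2.5]
finger_gap: 0.146
grasp_force: 30.0
```

Call:
apply_moves(commands=[{"claw":0.1,"x":0,"y":0.002,"z":0,"yaw":0},{"claw":0.1,"x":0,"y":0.002,"z":0,"yaw":0},{"claw":0.1,"x":0,"y":0.002,"z":0,"yaw":0},{"claw":0.1,"x":0,"y":0,"z":0,"yaw":0}])

```text
time: 69.75
tcp_pos: [612.8, 26.2, 66.7]
eef_rot: [-0.001, 0.739, 0.674, -0.002]
wrist_force: [-6.7, 2.6, 2.4]
finger_gap: 0.144
grasp_force: 30.0
```

Call:
apply_moves(commands=[{"claw":0.1,"x":0,"y":0.001,"z":0,"yaw":0},{"claw":0.1,"x":0,"y":0.001,"z":0,"yaw":0},{"claw":0.1,"x":0,"y":0,"z":0,"yaw":0}])

```text
time: 70.12
tcp_pos: [614.6, 26.1, 66.7]
eef_rot: [-0.001, 0.739, 0.674, -0.002]
wrist_force: [-6.7, 2.1, 2.5]
finger_gap: 0.15
grasp_force: 30.0
```

Call:
apply_moves(commands=[{"claw":0.1,"x":0,"y":0.001,"z":0,"yaw":0},{"claw":0.1,"x":0,"y":0.001,"z":0,"yaw":0},{"claw":0.1,"x":0,"y":0,"z":0,"yaw":0}])

```text
time: 70.5
tcp_pos: [615.4, 26.0, 66.7]
eef_rot: [-0.002, 0.739, 0.674, -0.003]
wrist_force: [-11.0, 2.4, 5.8]
finger_gap: 0.145
grasp_force: 30.0
```

Call:
apply_moves(commands=[{"claw":0.1,"x":0,"y":0.001,"z":0,"yaw":0},{"claw":0.1,"x":0,"y":0.001,"z":0,"yaw":0},{"claw":0.1,"x":0,"y":0,"z":0,"yaw":0}])

```text
time: 70.88
tcp_pos: [615.4, 26.0, 66.7]
eef_rot: [-0.003, 0.739, 0.674, -0.004]
wrist_force: [-18.1, 3.2, 11.8]
finger_gap: 0.151
grasp_force: 30.0
```

Call:
apply_moves(commands=[{"claw":0.1,"x":0,"y":0.001,"z":0,"yaw":0},{"claw":0.1,"x":0,"y":0.001,"z":0,"yaw":0},{"claw":0.1,"x":0,"y":0,"z":0,"yaw":0}])

```text
time: 71.25
tcp_pos: [615.3, 25.9, 66.6]
eef_rot: [-0.004, 0.739, 0.674, -0.006]
wrist_force: [-23.8, 4.6, 16.3]
finger_gap: 0.148
grasp_force: 30.0
```

The tray is at its stop: 189.1 mm of travel along x, matching 0.19 m. Easing off, releasing and looking.

Call:
apply_moves(commands=[{"claw":0.1,"x":0,"y":-0.004,"z":0,"yaw":0},{"claw":0.5,"x":0,"y":0,"z":0,"yaw":0},{"claw":0.5,"x":0,"y":0,"z":0,"yaw":0},{"claw":0.5,"x":0,"y":0,"z":-0.03,"yaw":0},{"claw":0.5,"x":0,"y":0,"z":-0.05,"yaw":0},{"claw":0.5,"x":0,"y":0,"z":-0.06,"yaw":0},{"claw":0.5,"x":0,"y":0,"z":-0.05,"yaw":0},{"claw":0.5,"x":-0.05,"y":0.01,"z":0,"yaw":0},{"claw":0.5,"x":-0.04,"y":0,"z":0,"yaw":0},{"claw":0.5,"x":-0.03,"y":0,"z":0,"yaw":0},{"claw":0.5,"x":0,"y":0,"z":0,"yaw":0},{"claw":0.5,"x":0,"y":0,"z":0,"yaw":0}])

```text
time: 72.75
tcp_pos: [618.3, -94.5, 257.4]
eef_rot: [-0.0, 0.739, 0.674, 0.0]
wrist_force: [-0.8, -0.3, -0.2]
finger_gap: 0.503
grasp_force: 0.0
```

```bash
python3 - <<'E'
from h import *
print(pose(),state()['wrist_force'])
ci=camera_info('wrist');im=save('wrist','w11',crop=(240,0,640,250),s=2)
for o in knobs(im,ci): print(o)
E
```

```text
(array([618.31583817, -94.47297347, 257.38873959]), np.float64(1.477999417384067)) [-0.81149962 -0.33316107 -0.22715998]
(array([436.,  18.]), np.float64(25.0), array([22. , 25.2, 22.6]), array([738.2,  44.6]), array([148.7,  28.5]))
```

View pics/w11.png

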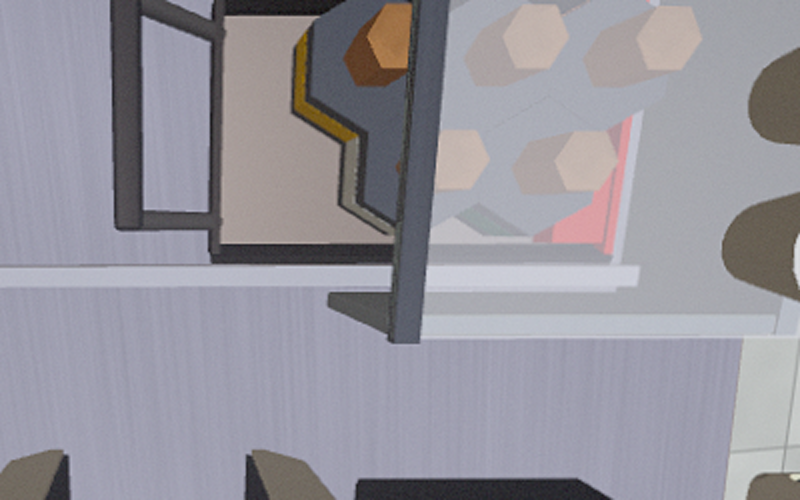

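The tray is home with all five tins packed under the glass: knobs at (390,37), (535,37), (669,38), (464,159) and (587,160). One last check of spacing and bystanders, then I'll sign off.

```bash
python3 - <<'E'
from h import *
ci=camera_info('wrist')
for p in ((574.5,19),(507.5,18.5),(533.5,80),(472,79.5)): print(traycoord(plane(ci,[p],103)[0][:2]))
t=get_image('top'); t0=np.load('pics/t0.npy')
d=cv2.absdiff(t,t0).max(2)>40
for n,(x,y) in dict(syrup=(446,125),jug=(210,131),tamper=(440,291),cup=(188,288)).items(): print(n,d[y-28:y+28,x-28:x+28].sum())
E
```

```text
[271.5  29.2]
[211.  29.]
[241.9 -22.9]
[184.6 -22.8]
syrup 300
jug 0
tamper 2577
cup 0
```

```bash
python3 - <<'E'
from h import *
s=save('scene','s9');s0=np.load('pics/s0.npy');t=save('top','t9',s=1.25)
d=cv2.absdiff(s,s0).max(2)>40
for n,(x,y) in dict(syrup=(210,322),jug=(456,232),tamper=(182,184),cup=(391,117)).items(): print(n,d[y-22:y+22,x-18:x+18].sum())
E
```

```text
syrup 0
jug 0
tamper 0
cup 0
```

View pics/t9.png

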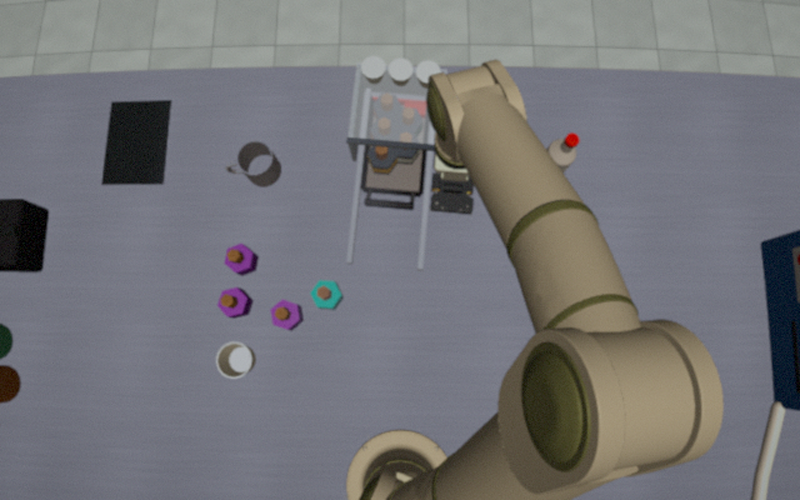

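The top view only shows the arm passing over the tamper; the scene camera confirms all four bystanders are unchanged. The tray is home at (390,200) with the five knobs under the glass. Handing in.

```bash
python3 -c "
from bench import sign_off
print(sign_off())"
```

```text
the job is handed in; nothing more can be done
None
```

The job is handed in: all five tins present (blue was absent) stand upright in a tight 3+2 honeycomb in the tray, the tray is fully home under the shelf, and the bottle, jug, tamper and cup are unmoved; placing the last tin slid the tray about 6 mm back in before the final push.

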